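# Strike the drying stand: stack its slats crosswise and collapse its telescopic legs

### The job

Clear the drying stand away: lay its two slats side by side on the started pile, square across the two slats already there, one near each end of them, so that the four make a neat crosswise stack with the lower slats left as they lie. Then collapse both leaning telescopic legs fully home, on each leg the brass inner tube first and the middle tube after it. Do not knock the tool rail above the stand, drop a slat on the bench, or shift the bowl, jar or mallet.

Things in the scene. Friction and masses are not known exactly. Their poses are not given: they have to be found in the camera images.
- stand: Fixed drying stand: base plank 180 (x) x 300 (y) x 20 mm, its middle at x = 20; origin on the bench, z up, x away from the robot at yaw 0. Two telescopic legs at y = +50 (left, l) and -50 mm (right, r) lean 28 degrees from vertical towards -x, along u = (-0.469, 0, 0.883) from x = 70, z = 25 mm. The head's top face is 220 mm along u when all is drawn out, 120 mm when both tubes are home.
- head_l (a point): Left leg: point to press, on the top face of the wooden head on the inner tube. z along the leg (u), y along the stand's y. Head plate 50 (x) x 36 (y) x 10 mm, square to the leg. The point is 6 mm to +x of the leg's axis; the face ends 23 mm to its +x; 22 mm to its -x begins a lip 5 mm thick, 36 mm high, that holds slats.
- head_r (a point): Right leg: the same point on the right head.
- inner_l (a joint): Left brass inner tube (24 mm diameter, carries the head), in m: 0 = fully out, 0.050 = home in the middle tube. Slides with about 5 N friction plus 25 N s/m; once home, more pressing on the head moves the middle tube.
- mid_l (a joint): Left aluminium middle tube (34 mm diameter, black collar 42 mm diameter and 10 mm high at its top), in m: 0 = fully out, 0.050 = home in the green outer tube. About 11 N friction plus 40 N s/m.
- inner_r (a joint): Right inner tube, as inner_l.
- mid_r (a joint): Right middle tube, as mid_l.
- rail: Pale wooden tool rail fixed to the stand: beam 30 (x) x 290 (y) x 40 mm, underside 390 mm above the bench, on posts 22 x 20 mm at y = +-135; origin on the bench under its middle, at x = -15 mm of the stand. It is right over the drawn-out heads: a gripper pointing straight down cannot reach them, one leaning with the legs can. Tools hang on its far face (seen only).
- slat_low: Pale slat 32 (x) x 160 (y) x 22 mm (z), 75 g nominal, loose. Origin at the centre of its underside. At the start it lies on the two heads across the legs, tilted with them (its z along u), against the lips, its middle free between the legs.
- slat_high: Dark slat, the same size and frame, lying on top of slat_low at the start in the same tilt.
- pile_base: Fixed plywood board 190 x 190 x 12 mm under the pile, left or right of the stand; origin at the centre of its underside. The lower slats lie along its x axis at y = +50 and -50 mm, tops 34 mm above the bench. The upper slats belong along its y axis, centred on it, at about x = +50 and -50 mm, undersides 34 mm up.
- base_a: Lower slat of the pile, 160 (x) x 32 (y) x 22 mm (z), loose; origin at the centre of its underside, long axis x.
- base_b: The other lower slat of the pile, same size and frame.
- bowl: Bystander: loose wooden bowl, 150 mm across, 60 mm high, upright; origin at the centre of its underside. It stands on the side of the stand away from the pile.
- jar: Bystander: closed amber jar, 72 mm across, 100 mm high, beyond the bowl or the pile; origin at the centre of its underside.
- mallet: Bystander: wooden mallet, 240 mm long, lying on the bench, beyond the bowl or the pile; origin near its middle, on the bench.

How it is judged:
By the outcome, as a careful person would: the job done as asked, in the order asked, and still so for the second after the job is handed in, with the robot touching nothing.
It also fails if it takes over 72 s, if anything falls off the work surface, if the arm or the gripper's body presses on something with over 40 N, if the wrist force passes 120 N, or if a joint passes its speed limit or range.

### The arm

A 7-joint arm with a two-finger parallel gripper is mounted at the origin on the work surface. World frame = base frame: x ahead of the robot, y to its left, z up, the work surface at z = 0. Lengths are in mm, angles in rad, forces in N, time in s.
With the tool pointing down it reaches from about 400 to 925 mm from the base axis. Payload 4.1 kg.
Tool frame: the origin (TCP) lies midway between the tips of the shut fingers; the grasp point (between the pads) lies 19 mm behind it; z points along the fingers, y is the line along which they close (so a half turn about z gives the same grasp; the last joint's range is limited). The gripper opens to 85 mm and grips with 20 to 120 N. Pads are 22 mm wide; open, the fingers measure 114 mm over their backs; the gripper's body (76 mm by 85 mm) begins 54 mm behind the grasp point. The pads swing forward as they close: fully open they stand 13 mm farther back than shut.
Start: joints at [-1.2, 0.398, 0.045, 1.537, -0.019, 1.207, -0.051], TCP at [294.246, 579.623, 231.347] pointing down, gripper open.
Joint ranges: [-2.82, 2.82], [-0.49, 2.23], [-1.37, 1.46], [0, 2.46], [-1.36, 4.5], [0.23, 2], [-2.94, 2.94]. Speed limits (rad/s): [2.57, 2.57, 3.14, 3.14, 3.14, 3.14, 3.14].

### API

Orientations are given as a unit quaternion [x, y, z, w].
In Python, from bench import arm gives the robot as it stands.
- The arm moves only by the tool arm_command, never from a script. Its argument "rows" is a list of rows, each a list of 7 numbers: the shift along the tool's x, y, z in m, then the turn, a rotation vector about the tool's x, y, z in degrees, then the opening, from 0 (shut) to 1 (fully open). In form: [[x, y, z, wx, wy, wz, jaw], ...]. A call has exactly 8 rows; each row shifts and turns the commanded pose from where the row before left it, along the tool's axes as they then stand; what a row does not reach is not made up. A row lasts 1/8 s, in which the tool goes at most 62.5 mm and 10.7 degrees, less where a joint would pass 70% of its speed; a pose out of reach is approached as far as the arm can. A call with a gripper value outside its range is refused whole. The fingers move at their own pace and stop on an object; "newtons" is the grip in N (left out, the last holds). Time passes only in rows, so rows that do not move let the fingers close, or fill a call up. It gives the time, the measured TCP pose, the force, the opening and the grip force at its end, in the units of the state.
- arm.get_state(): the state, without advancing time (a new reading comes with each control period).
- arm.camera(name): name is "scene" or "top" or "wrist"; returns the picture (480x640x3 uint8, red, green, blue); there is no depth.
- arm.calibration(name): a dict with "fx", "fy", "cx", "cy" (pixels), "rvec" (rotation vector, rad) and "tvec" (3), from world to camera coordinates, as OpenCV has them. Camera axes: x right, y down, z forward; pixel columns grow to the right and rows downward; lengths in mm; the calibration is good to about 2 mm. A picture is of the moment at which its call begins: read the wrist's pose just before it. calibration takes no time and is no camera call; for the wrist camera it gives the pose at the moment of the call.
- arm.hand_in(): hands the job in; it is judged then, once.
Trained networks look in the newest picture that a camera, given by its name, has taken for a name from the list of things; names that differ only in an ending like _2 or _b are one class to them, and where a whole thing is asked for, a point or a joint stands for the part that bears it (a point fixed in the world has none). Each returns a list of dicts, best first, with "p" (0 to 1); they miss things now and then, are a little off and sometimes report something else, mostly with a low value. They report only what shows in the picture. A call takes as long as a camera call.
- arm.search_frame(label, camera): "bbox" ([left, top, right, bottom] in pixels, round what is visible of it).
- arm.mark_of(label, camera): "position" ([row, column] in pixels: a listed point, or the origin of a listed thing).
The state is a dict: "time_s": time; "qpos": joint angles; "qd": joint speeds; "joint_efforts": joint torques, N m; "ee_pos": TCP position; "tcp_rot": TCP orientation; "force": force on the tool from outside, world axes, zero at the start; "wrist_torque": the same for the moment, N m; "gripper_width": finger opening in mm; "grasp_force": force on a finger pad.
Only numpy, scipy, OpenCV 4.12 (cv2) and the standard library are available. Lean on these libraries where they do the work, as an engineer would, in place of code of your own. Each camera call takes 0.05 s, during which the arm holds its last target. There are 200 camera calls.

## Working session

There is one attempt and no reset: what is moved stays moved. The work goes in short steps, Python scripts to look and compute and a tool call to move; the robot and the scene stay as the last step left them, time stands still between calls to the robot, and variables do not carry over. Pictures are saved under pics/ and viewed, at most 10 in all, crops included, and the job is handed in when it is done.

Besides the shell and the picture viewer there is one more tool, called by a JSON object that holds its "method" and its "body". arm_command: Moves the arm, as the interface text tells. Its arguments: {"type":"object","properties":{"rows":{"type":"array","items":{"type":"array","items":{"type":"number"}}},"newtons":{"type":"number"}},"required":["rows"]}

```bash
ls; mkdir -p pics; python3 - <<'E'
from bench import arm
import cv2,json
for c in("scene","top"):
    im=arm.camera(c); cv2.imwrite(f"pics/{c}0.png",im[:,:,::-1])
    k=arm.calibration(c); print(c,{a:(v if not hasattr(v,'tolist') else v.tolist()) for a,v in k.items()})
    for l in("stand","head_l","head_r","rail","slat_low","slat_high","pile_base","base_a","base_b","bowl","jar","mallet"):
        print(l,[(round(d['p'],2),[round(float(x)) for x in d['position']]) for d in arm.mark_of(l,c)[:3]])
print(arm.get_state())
E
```

```text
pics
scene {'fx': 503.061109846511, 'fy': 503.061109846511, 'cx': 321.43040560238546, 'cy': 230.658549784306, 'rvec': [2.3696626951241546, -0.2867357877148022, 0.13300096400906752], 'tvec': [-541.0250482287207, 224.82947615985924, 995.3218637333356]}
stand [(0.76, [279, 358])]
head_l [(0.49, [197, 341])]
head_r [(0.49, [197, 341])]
rail [(0.61, [203, 340])]
slat_low []
slat_high []
pile_base [(0.98, [192, 243])]
base_a [(0.94, [199, 248]), (0.64, [178, 234])]
base_b [(0.94, [199, 248]), (0.64, [178, 234])]
bowl [(0.87, [449, 314]), (0.65, [179, 234])]
jar [(0.63, [412, 409])]
mallet [(0.95, [188, 343])]
top {'fx': 472.8891120960809, 'fy': 472.8891120960809, 'cx': 319.92462753722145, 'cy': 234.54790284610493, 'rvec': [2.1844779423714304, -2.1562621956204455, 0.10236968217321021], 'tvec': [9.346398325566868, 569.8800428926016, 1091.2049014838126]}
stand [(0.94, [209, 325])]
head_l [(0.56, [197, 354]), (0.48, [209, 303])]
head_r [(0.56, [197, 354]), (0.48, [209, 303])]
rail []
slat_low [(0.8, [205, 334])]
slat_high [(0.89, [207, 324]), (0.43, [197, 352])]
pile_base [(0.73, [290, 177])]

[... 260 characters left out ...]
0.39841756,  0.0451192 ,  1.536618  , -0.01871751,
        1.20690256, -0.05073083]), 'qd': array([-6.49064420e-05,  3.83274811e-04,  2.14135857e-04, -2.02410136e-05,
       -1.53315884e-04, -4.57409557e-04,  9.31738413e-04]), 'joint_efforts': array([ 9.94768948e-05, -4.75008988e+01,  1.36331845e+00, -2.54521322e+01,
        1.15892358e-02,  1.03155395e-03,  7.61675523e-06]), 'ee_pos': array([294.25354636, 579.60749899, 231.3277103 ]), 'tcp_rot': array([2.32740127e-01, 9.72538961e-01, 3.70928417e-05, 1.05630437e-05]), 'force': array([ 0.30539671, -0.42742229,  0.07607753]), 'wrist_torque': array([ 0.00337828, -0.01163523, -0.05364395]), 'grasp_force': 0.0, 'gripper_width': 85.48577237943843}
```

View pics/scene0.png

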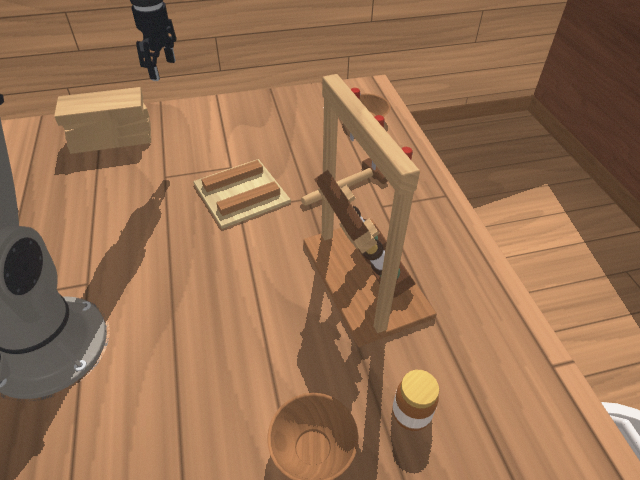

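View pics/top0.png

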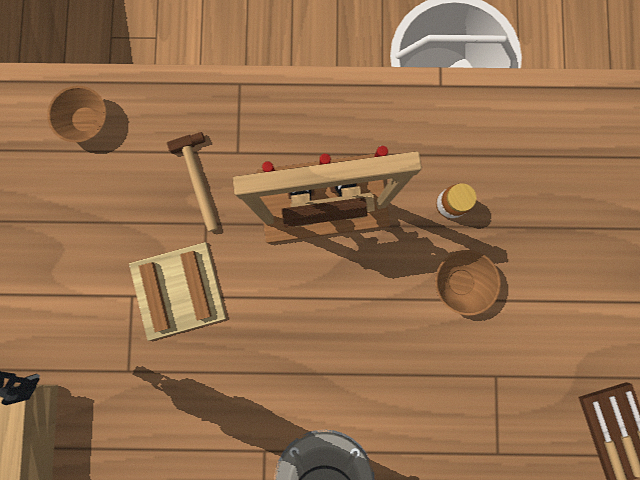

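The scene shows the pile left of the stand at about (243,192). In the top view the pile is at (178,290), the rail runs (234,185)–(420,160), the dark slat is at (325,209), and the bowl and jar are on the right. Next I'll zoom in to fit the poses.

```bash
python3 - <<'E'
import cv2,numpy as np
a=cv2.imread("pics/top0.png")[140:250,225:428]; b=cv2.imread("pics/scene0.png")[65:345,295:442]
cv2.imwrite("pics/c1.png",cv2.resize(a,None,fx=3.9,fy=3.9,interpolation=cv2.INTER_CUBIC))
p=cv2.resize(b,None,fx=2.14,fy=2.14,interpolation=cv2.INTER_CUBIC)[:600]
q=cv2.resize(cv2.imread("pics/top0.png")[235:345,120:236],None,fx=4,fy=4,interpolation=cv2.INTER_CUBIC)
o=np.zeros((600,800,3),np.uint8); o[:p.shape[0],:p.shape[1]]=p; o[:440,320:784]=q
cv2.imwrite("pics/c2.png",o); print(p.shape,q.shape)
E
```

```text
(599, 315, 3) (440, 464, 3)
```

View pics/c1.png

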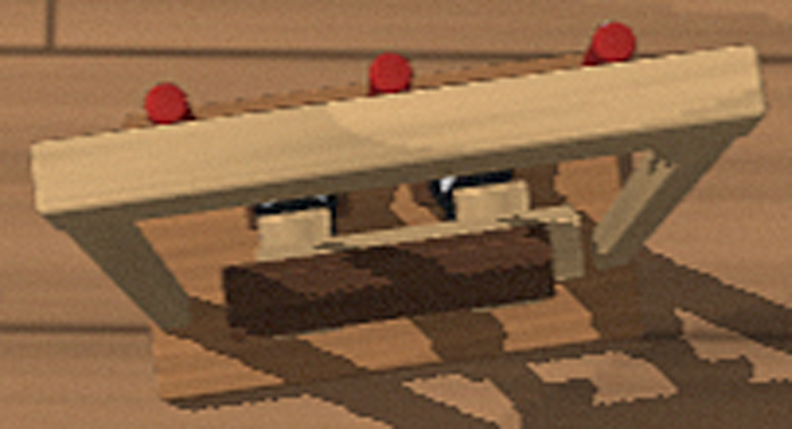

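View pics/c2.png

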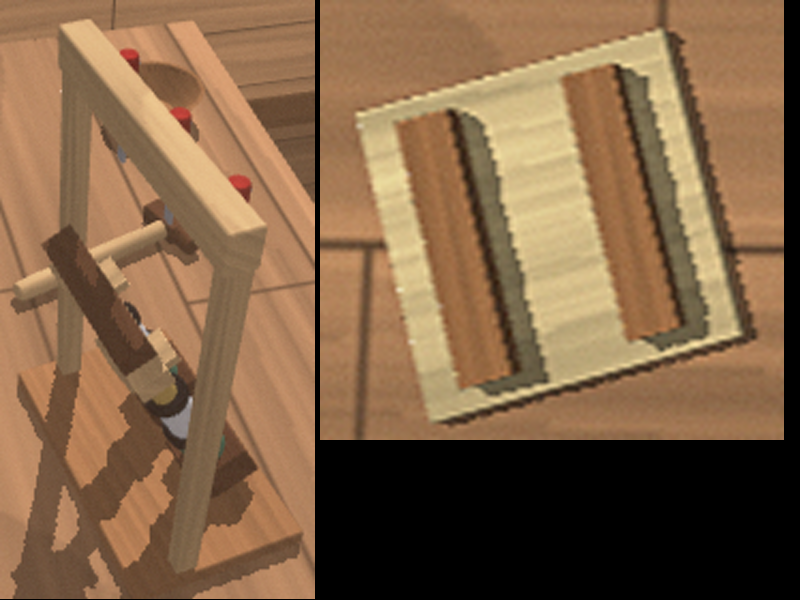

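```bash
cat > h.py <<'E'
import numpy as np, cv2
from scipy.spatial.transform import Rotation as R
from scipy.optimize import least_squares
K={'scene':dict(f=503.0611,c=(321.4304,230.65855),r=[2.3696627,-.28673579,.13300096],t=[-541.02505,224.82948,995.32186]),
'top':dict(f=472.8891,c=(319.92463,234.5479),r=[2.18447794,-2.1562622,.10236968],t=[9.3463983,569.880043,1091.2049])}
def proj(cam,P):
    k=K[cam]; M=np.array([[k['f'],0,k['c'][0]],[0,k['f'],k['c'][1]],[0,0,1.]])
    return cv2.projectPoints(np.atleast_2d(np.array(P,float)),np.array(k['r']),np.array(k['t']),M,None)[0][:,0]
def w(pose,P):
    x,y,a=pose; P=np.atleast_2d(np.array(P,float)); c,s=np.cos(a),np.sin(a)
    return np.c_[x+c*P[:,0]-s*P[:,1],y+s*P[:,0]+c*P[:,1],P[:,2]]
def fit(obs,x0):
    # obs list (cam,(px,py),(model xyz)), free: x,y,yaw
    f=lambda p:np.concatenate([proj(c,w(p,m))[0]-np.array(q) for c,q,m in obs])
    s=least_squares(f,x0,loss='soft_l1'); return s.x,s.fun.reshape(-1,2).round(1)
E
python3 - <<'E'
from h import *
for c in K: print(c,(-R.from_rotvec(K[c]['r']).as_matrix().T@np.array(K[c]['t'])).round())
T=lambda x,y:(225+(x+.5)/3.9-.5,140+(y+.5)/3.9-.5)
S=lambda x,y:(295+(x+.5)/2.14-.5,65+(y+.5)/2.14-.5)
Q=lambda x,y:(120+(x-320+.5)/4-.5,235+(y+.5)/4-.5)
o=[('top',T(32,145),(0,145,430)),('top',T(755,46),(0,-145,430)),
('scene',S(60,22),(-30,145,430)),('scene',S(95,20),(0,145,430)),('scene',S(232,236),(-30,-145,430)),('scene',S(266,228),(0,-145,430)),
('scene',S(18,378),(-70,150,20)),('scene',S(300,537),(110,-150,20)),('scene',S(188,573),(-70,-150,20))]
p,r=fit(o,[750,0,.1]); print('stand',p,r.tolist())
o=[('top',Q(357,113),(95,95,12)),('top',Q(661,31),(95,-95,12)),('top',Q(745,330),(-95,-95,12)),('top',Q(434,420),(-95,95,12))]
q,r=fit(o,[550,350,.2]); print('pile',q,r.tolist())
for n,c in(('A',[(397,122),(452,110),(515,375),(462,388)]),('B',[(563,78),(616,66),(680,328),(628,341)])):
    y=50 if n=='A' else -50
    m=[(80,16,34),(80,-16,34),(-80,-16,34),(-80,16,34)]
    z,r=fit([('top',Q(*a),b) for a,b in zip(c,m)],[550,350,.2]); print(n,z,'expect',w(q,(0,y,0)),r.tolist())
s,cc=.469,.883
for nm,h in(('high',242),('low',220)):
  for y in(80,-80):
    for v in(-16,16):
      for k in (0,22):
        P=w(p,(70-s*(h+k)+cc*v,y,25+cc*(h+k)+s*v)); a=proj('top',P)[0]; b=proj('scene',P)[0]
        print(nm,y,v,k,P.round()[0],'c1',((a-[225,140])*3.9).round(),'c2',((b-[295,65])*2.14).round())
for b,pt in(('bowl',0),): pass
E
```

```text
scene [ 386. -635.  884.]
top [ 461.   13. 1141.]
stand [640.52936713   6.30086537  -6.13918352] [[0.0, -1.4], [2.1, -0.3], [-0.5, 0.5], [-1.2, -1.6], [-1.5, 0.4], [1.4, -1.0], [-0.1, -3.6], [2.2, -1.8], [-24.8, 10.1]]
pile [4.34699781e+02 3.54449473e+02 2.96304947e-01] [[-0.4, -0.2], [0.5, -1.9], [0.1, 0.4], [-0.2, 0.8]]
A [4.19259691e+02 4.01215645e+02 2.82085818e-01] expect [[420.10037178 402.27056978   0.        ]] [[0.2, 0.1], [-0.2, -0.6], [0.1, 0.0], [-0.1, 0.5]]
B [4.46820956e+02 3.06150370e+02 2.78449552e-01] expect [[449.29918966 306.62837703   0.        ]] [[-0.1, -0.2], [-0.1, -0.8], [0.3, 0.3], [-0.1, 0.7]]
high 80 -16 0 [572.  77. 231.] c1 [248. 323.] c2 [ 54. 261.]
high 80 -16 22 [562.  76. 251.] c1 [248. 339.] c2 [ 44. 248.]
high 80 16 0 [600.  81. 246.] c1 [239. 262.] c2 [ 83. 241.]
high 80 16 22 [590.  80. 266.] c1 [238. 277.] c2 [ 73. 228.]
high -80 -16 0 [595. -81. 231.] c1 [567. 281.] c2 [129. 383.]
high -80 -16 22 [585. -83. 251.] c1 [574. 296.] c2 [118. 370.]
high -80 16 0 [623. -77. 246.] c1 [562. 220.] c2 [161. 361.]
high -80 16 22 [613. -79. 266.] c1 [569. 234.] c2 [152. 348.]
low 80 -16 0 [582.  79. 212.] c1 [248. 308.] c2 [ 64. 274.]
low 80 -16 22 [572.  77. 231.] c1 [248. 323.] c2 [ 54. 261.]
low 80 16 0 [610.  83. 227.] c1 [239. 248.] c2 [ 93. 255.]
low 80 16 22 [600.  81. 246.] c1 [239. 262.] c2 [ 83. 241.]
low -80 -16 0 [605. -80. 212.] c1 [560. 267.] c2 [138. 395.]
low -80 -16 22 [595. -81. 231.] c1 [567. 281.] c2 [129. 383.]
low -80 16 0 [633. -76. 227.] c1 [555. 207.] c2 [171. 374.]
low -80 16 22 [623. -77. 246.] c1 [562. 220.] c2 [161. 361.]
```

```bash
cat >> h.py <<'E'
STAND=[640.5,6.3,.144]; PILE=[434,354.2,.285]
U=np.array([-.4695,0,.8829]); V=np.array([.8829,0,.4695])
def leg(st,d,y=0,v=0,turn=0):
    "TCP pose leaning with the legs at distance d along u, side y, offset v; tool y=+v (turn deg about tool z)"
    P=w(st,np.array([70,0,25])+d*U+v*V+[0,y,0])[0]; Z=R.from_euler('z',st[2])
    M=Z.as_matrix()@np.c_[[0,1,0],V,-U]
    return P,R.from_matrix(M)*R.from_euler('z',turn,degrees=True)
def flat(pl,x,y,z):
    P=w(pl,[x,y,z])[0]; return P,R.from_matrix(R.from_euler('z',pl[2]).as_matrix()@np.c_[[0,1,0],[1,0,0],[0,0,-1]])
def go(st,g,rotfirst=True):
    r0=R.from_quat(st['tcp_rot']); rv=(r0.inv()*g[1]).as_rotvec(degrees=True)
    d=g[0]-st['ee_pos']; Rr=g[1] if rotfirst else r0
    print('turn deg',rv.round(2),'shift mm (tool)',(Rr.inv().apply(d)).round(1),'world',d.round(1),'goal',g[0].round(1))
E
python3 - <<'E'
from h import *
from bench import arm
T=lambda x,y:(225+(x+.5)/3.9-.5,140+(y+.5)/3.9-.5)
S=lambda x,y:(295+(x+.5)/2.14-.5,65+(y+.5)/2.14-.5)
o=[('top',T(32,145),(0,145,430)),('top',T(755,46),(0,-145,430)),
('scene',S(60,22),(-30,145,430)),('scene',S(95,20),(0,145,430)),('scene',S(232,236),(-30,-145,430)),('scene',S(266,228),(0,-145,430)),
('scene',S(18,378),(-70,150,20)),('scene',S(300,537),(110,-150,20))]
p,r=fit(o,[640,6,.144]); print('stand',p,r.tolist())
go(arm.get_state(),leg(p,384))
E
```

```text
stand [6.40013930e+02 5.90165998e+00 1.40801389e-01] [[0.3, -1.3], [2.4, 0.4], [-0.5, 0.6], [-1.2, -1.5], [-2.0, 0.6], [0.9, -0.6], [-0.1, -3.6], [1.9, -1.4]]
turn deg [-25.8  -13.44  53.88] shift mm (tool) [-616.6  196.1  -46. ] world [ 236.6 -589.2  132.7] goal [530.8  -9.6 364. ]
```

{"method": "arm_command", "body": {"rows": [[0, 0, -0.01, -3.2, -1.7, 6.7, 1], [0, 0, -0.01, -3.2, -1.7, 6.7, 1], [0, 0, -0.01, -3.2, -1.7, 6.7, 1], [0, 0, -0.01, -3.2, -1.7, 6.7, 1], [0, 0, -0.01, -3.2, -1.7, 6.7, 1], [0, 0, -0.01, -3.2, -1.7, 6.7, 1], [0, 0, -0.01, -3.2, -1.7, 6.7, 1], [0, 0, -0.01, -3.2, -1.7, 6.7, 1]], "newtons": 40}}

```text
time_s: 2.3
ee_pos: [277.9, 574.1, 309.2]
tcp_rot: [0.636, 0.733, 0.182, 0.16]
force: [-0.9, -0.7, -0.6]
gripper_width: 85.1
grasp_force: 0.0
```

{"method": "arm_command", "body": {"rows": [[-0.05, 0.016, 0, 0, 0, 0, 1], [-0.05, 0.016, 0, 0, 0, 0, 1], [-0.05, 0.016, 0, 0, 0, 0, 1], [-0.05, 0.016, 0, 0, 0, 0, 1], [-0.05, 0.016, 0, 0, 0, 0, 1], [-0.05, 0.016, 0, 0, 0, 0, 1], [-0.05, 0.016, 0, 0, 0, 0, 1], [-0.05, 0.016, 0, 0, 0, 0, 1]]}}

```text
time_s: 3.3
ee_pos: [448.2, 193.2, 371.0]
tcp_rot: [0.635, 0.734, 0.181, 0.159]
force: [0.8, 0.3, 0.1]
gripper_width: 85.8
grasp_force: 0.0
```

```bash
python3 - <<'E'
from h import *
from bench import arm
s=arm.get_state(); print(s['time_s'],s['ee_pos'],s['qpos'].round(2)); go(s,leg([640,5.9,.141],384))
E
```

```text
3.3 [448.22103536 193.18365465 370.96090824] [-1.39 -0.36  0.53  2.03  0.56  1.09 -0.88]
turn deg [-0.08  0.1   0.28] shift mm (tool) [-212.4   43.8   31.1] world [  82.6 -202.8   -6.9] goal [530.8  -9.6 364. ]
```

{"method": "arm_command", "body": {"rows": [[-0.035, 0.007, 0.005, 0, 0, 0, 1], [-0.035, 0.007, 0.005, 0, 0, 0, 1], [-0.035, 0.007, 0.005, 0, 0, 0, 1], [-0.035, 0.007, 0.005, 0, 0, 0, 1], [-0.035, 0.007, 0.005, 0, 0, 0, 1], [-0.035, 0.007, 0.005, 0, 0, 0, 1], [0, 0, 0, 0, 0, 0, 1], [0, 0, 0, 0, 0, 0, 1]]}}

```text
time_s: 4.3
ee_pos: [528.3, -4.8, 364.8]
tcp_rot: [0.634, 0.735, 0.181, 0.159]
force: [-0.4, -0.1, 0.3]
gripper_width: 85.3
grasp_force: 0.0
```

```bash
python3 - <<'E'
from h import *
from bench import arm
s=arm.get_state(); print(s['time_s'],s['ee_pos'],s['qpos'].round(2),s['qd'].round(2)); go(s,leg([640,5.9,.141],384))
k=arm.calibration('wrist'); im=arm.camera('wrist'); cv2.imwrite('pics/w1.png',im[:,:,::-1]); np.save('w1.npy',k,allow_pickle=True)
for l in("slat_low","slat_high","head_l","rail","stand"):
    print(l,[(round(d['p'],2),[round(float(x)) for x in d['position']]) for d in arm.mark_of(l,'wrist')[:3]])
print({a:np.round(v,4).tolist() for a,v in k.items()})
E
```

```text
4.3 [528.268826    -4.78482756 364.77002634] [-1.27 -0.47  0.87  2.    0.55  1.02 -0.42] [-0.01  0.01 -0.02  0.01  0.    0.    0.  ]
turn deg [-0.09  0.09  0.33] shift mm (tool) [-5.1  1.3  1.5] world [ 2.5 -4.8 -0.7] goal [530.8  -9.6 364. ]
slat_low []
slat_high [(0.85, [218, 320])]
head_l []
rail []
stand [(0.75, [171, 264])]
{'fx': 405.866, 'fy': 405.866, 'cx': 318.6289, 'cy': 237.7515, 'rvec': [-2.7716, -0.093, -0.7179], 'tvec': [-631.1052, -72.6379, 210.758]}
```

View pics/w1.png

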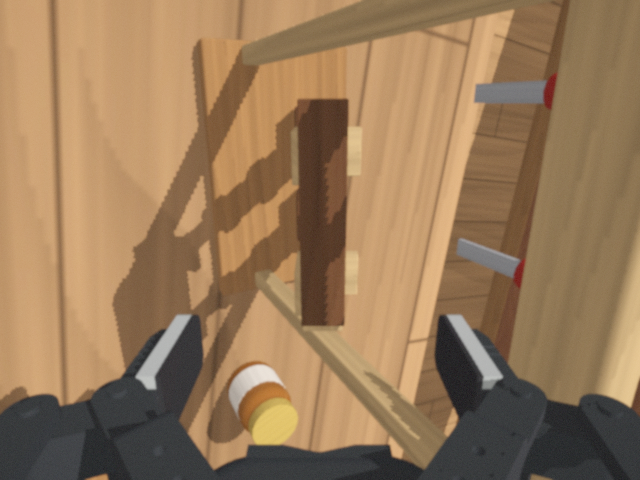

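The wrist view shows the dark slat squarely between the fingers: corners about (299,99), (348,99), (344,326), (303,326). The head edges stick out on the right at rows 127–175 and 250–294.

```bash
cat >> h.py <<'E'
def unproj(k,px,st,d):
    "pixel -> (y,v) in the leg frame on plane u=d"
    M=R.from_rotvec(k['rvec']).as_matrix(); C=-M.T@np.array(k['tvec'])
    ray=M.T@np.array([(px[0]-k['cx'])/k['fx'],(px[1]-k['cy'])/k['fy'],1])
    Z=R.from_euler('z',st[2]); u=Z.apply(U); v=Z.apply(V); y=Z.apply([0,1,0]); O=w(st,[70,0,25])[0]
    X=C+ray*((d-(C-O)@u)/(ray@u)); return np.array([(X-O)@y,(X-O)@v]).round(1)
E
python3 - <<'E'
from h import *
k=np.load('w1.npy',allow_pickle=True).item(); st=[640,5.9,.141]
for p in[(299,99),(348,99),(344,326),(303,326)]: print('high',unproj(k,p,st,264))
for p in[(362,127),(361,175),(358,250),(358,294)]: print('head',unproj(k,p,st,220))
for p in[(292,127),(292,180)]: print('lip',unproj(k,p,st,256))
g=leg(st,384); c=R.from_rotvec(k['rvec']).as_matrix(); print(g[1].inv().apply(-c.T@np.array(k['tvec'])-g[0]))
E
```

```text
high [ 87.6 -14.9]
high [87.8 15.4]
high [-71.8  17. ]
high [-72.  -13.4]
head [68.8 29.2]
head [33.4 29.8]
head [-27.6  29.7]
head [-67.1  31.2]
lip [ 70.4 -20. ]
lip [ 35.7 -20.6]
[  85.12523267   -1.9587498  -145.70078542]
```

```bash
python3 - <<'E'
from h import *
from bench import arm
s=arm.get_state(); ST=[640.8,6.2,.133]; go(s,leg(ST,240,8,0))
E
```

```text
turn deg [-0.08 -0.08  0.81] shift mm (tool) [  3.8   1.9 145.9] world [  69.    13.1 -127.9] goal [597.4   8.5 236.9]
```

{"method": "arm_command", "body": {"rows": [[0.002, 0.001, 0.02, 0, 0, 0.4, 1], [0.002, 0.001, 0.03, 0, 0, 0.4, 1], [0, 0, 0.03, 0, 0, 0, 1], [0, 0, 0.03, 0, 0, 0, 1], [0, 0, 0.02, 0, 0, 0, 1], [0, 0, 0.013, 0, 0, 0, 1], [0, 0, 0, 0, 0, 0, 1], [0, 0, 0, 0, 0, 0, 1]]}}

```text
time_s: 5.6
ee_pos: [596.2, 7.8, 239.6]
tcp_rot: [0.64, 0.73, 0.182, 0.158]
force: [0.6, 0.2, -0.4]
gripper_width: 85.5
grasp_force: 0.0
```

```bash
python3 - <<'E'
from h import *
from bench import arm
s=arm.get_state(); ST=[640.8,6.2,.133]; print(s['time_s'],s['qpos'].round(2),s['force'].round(1));go(s,leg(ST,240,8,0))
E
```

```text
5.6 [-1.74 -0.36  1.45  2.07  0.63  0.69 -0.48] [ 0.6  0.2 -0.4]
turn deg [-0.08 -0.08 -0.09] shift mm (tool) [ 0.5 -0.1  3. ] world [ 1.3  0.7 -2.7] goal [597.4   8.5 236.9]
```

{"method": "arm_command", "body": {"rows": [[0, 0, 0.002, 0, 0, 0, 0.6], [0, 0, 0, 0, 0, 0, 0.3], [0, 0, 0, 0, 0, 0, 0.2], [0, 0, 0, 0, 0, 0, 0.2], [0, 0, 0, 0, 0, 0, 0.2], [0, 0, 0, 0, 0, 0, 0.2], [0, 0, 0, 0, 0, 0, 0.2], [0, 0, 0, 0, 0, 0, 0.2]], "newtons": 40}}

```text
time_s: 6.6
ee_pos: [597.5, 7.9, 238.0]
tcp_rot: [0.639, 0.73, 0.182, 0.159]
force: [0.3, -1.2, 3.2]
gripper_width: 31.3
grasp_force: 42.8
```

{"method": "arm_command", "body": {"rows": [[0, 0, -0.003, 0, 0, 0, 0.2], [0, 0, -0.006, 0, 0, 0, 0.2], [0, 0, -0.012, 0, 0, 0, 0.2], [0, 0, -0.02, 0, 0, 0, 0.2], [0, 0, -0.03, 0, 0, 0, 0.2], [0, 0, -0.03, 0, 0, 0, 0.2], [0, 0, -0.02, 0, 0, 0, 0.2], [0, 0, 0, 0, 0, 0, 0.2]]}}

```text
time_s: 7.6
ee_pos: [540.1, 0.2, 344.7]
tcp_rot: [0.64, 0.73, 0.182, 0.158]
force: [0.2, -0.5, -1.5]
gripper_width: 31.0
grasp_force: 42.3
```

```bash
python3 - <<'E'
from h import *
from bench import arm
s=arm.get_state(); print(s['time_s'],s['qpos'].round(2))
k=arm.calibration('wrist'); im=arm.camera('wrist'); np.save('w2.npy',k,allow_pickle=True)
t=arm.camera('scene'); o=np.zeros((480,800,3),np.uint8); o[:,:440]=im[:,150:590]; o[:,440:]=t[0:480,100:460]
cv2.imwrite('pics/w2.png',o[:,:,::-1])
for x in(50,-50): go(s,flat(PILE,x,0,130))
E
```

```text
7.6 [-1.33 -0.45  0.94  2.01  0.56  0.97 -0.45]
turn deg [27.84  2.01 -8.65] shift mm (tool) [369.6  47.7 214.7] world [ -58.1  368.1 -214.7] goal [482.  368.3 130. ]
turn deg [27.84  2.01 -8.65] shift mm (tool) [369.6 -52.3 214.7] world [-154.1  340.  -214.7] goal [386.  340.1 130. ]
```

View pics/w2.png

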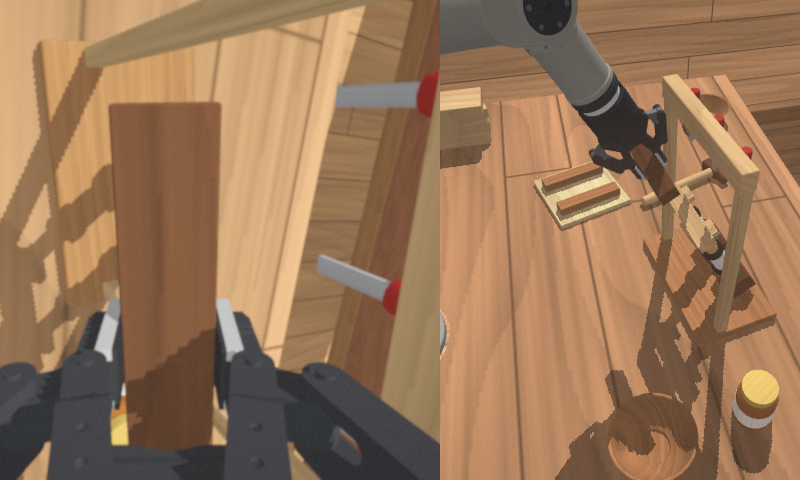

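```bash
python3 - <<'E'
from h import *
from bench import arm
k=np.load('w2.npy',allow_pickle=True).item(); s=arm.get_state()
M=R.from_rotvec(k['rvec']).as_matrix(); C=-M.T@np.array(k['tvec']); r0=R.from_quat(s['tcp_rot'])
c=r0.inv().apply(C-s['ee_pos'])
for h in(-18,-22,-26):
  for p in((260,103),(371,103)):
    r=r0.inv().apply(M.T@np.array([(p[0]-k['cx'])/k['fx'],(p[1]-k['cy'])/k['fy'],1])); print(h,(c+r*(h-c[2])/r[2]).round(1))
E
```

```text
-18 [ 80.2 -17.3 -18. ]
-18 [ 80.2  15.9 -18. ]
-22 [ 80.2 -16.7 -22. ]
-22 [ 80.2  15.4 -22. ]
-26 [ 80.2 -16.2 -26. ]
-26 [ 80.2  14.9 -26. ]
```

```bash
python3 - <<'E'
from h import *
from bench import arm
s=arm.get_state(); go(s,flat(PILE,50,0,180),False)
E
```

```text
turn deg [27.71  2.05 -8.63] shift mm (tool) [372.5 -84.3 140.5] world [ -58.   368.3 -163.1] goal [482.  368.3 180. ]
```

{"method": "arm_command", "body": {"rows": [[0.03, -0.012, 0.006, 0, 0, 0, 0.2], [0.045, -0.012, 0.014, 0, 0, 0, 0.2], [0.052, -0.01, 0.02, 0, 0, 0, 0.2], [0.052, -0.01, 0.02, 0, 0, 0, 0.2], [0.052, -0.01, 0.02, 0, 0, 0, 0.2], [0.052, -0.01, 0.02, 0, 0, 0, 0.2], [0.05, -0.01, 0.02, 0, 0, 0, 0.2], [0.039, -0.01, 0.02, 0, 0, 0, 0.2]]}}

```text
time_s: 8.7
ee_pos: [481.8, 370.3, 180.0]
tcp_rot: [0.639, 0.731, 0.181, 0.159]
force: [1.1, -0.7, 0.5]
gripper_width: 31.3
grasp_force: 42.2
```

{"method": "arm_command", "body": {"rows": [[0, 0, 0, 4.6, 0.35, -1.4, 0.2], [0, 0, 0, 4.6, 0.35, -1.4, 0.2], [0, 0, 0, 4.6, 0.35, -1.4, 0.2], [0, 0, 0, 4.6, 0.35, -1.4, 0.2], [0, 0, 0, 4.6, 0.35, -1.4, 0.2], [0, 0, 0, 4.6, 0.35, -1.4, 0.2], [0, 0, 0, 0, 0, 0, 0.2], [0, 0, 0, 0, 0, 0, 0.2]]}}

```text
time_s: 9.7
ee_pos: [482.2, 367.9, 181.0]
tcp_rot: [0.601, 0.799, 0.002, 0.001]
force: [-0.7, 0.1, -1.0]
gripper_width: 31.0
grasp_force: 42.2
```

```bash
python3 - <<'E'
from h import *
from bench import arm
s=arm.get_state(); print(s['time_s'],s['qpos'].round(2)); go(s,flat(PILE,50,0,80))
k=arm.calibration('wrist'); im=arm.camera('wrist'); np.save('w3.npy',k,allow_pickle=True)
cv2.imwrite('pics/w3.png',im[:,:,::-1])
E
```

```text
9.7 [-1.08  0.39  0.47  1.72 -0.2   1.07 -0.27]
turn deg [ 0.23 -0.01 -0.17] shift mm (tool) [ 4.00e-01 -1.00e-01  1.01e+02] world [  -0.2    0.3 -101. ] goal [482.  368.3  80. ]
```

View pics/w3.png

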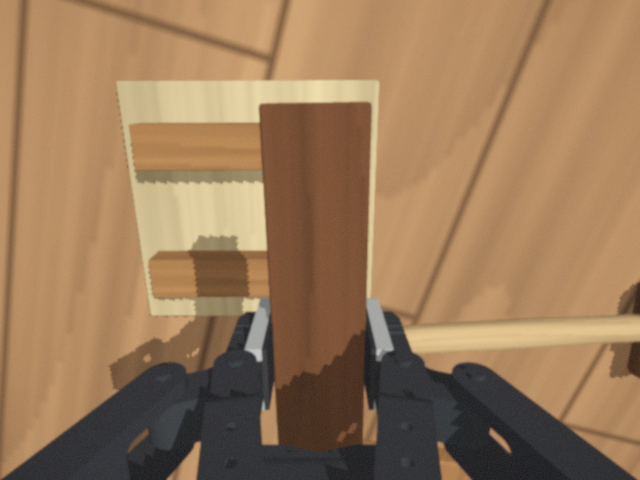

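The board is square to the view, with corners about (119,82), (378,81) and (151,314). I'll use them to refine the pile pose.

```bash
python3 - <<'E'
from h import *
k=np.load('w3.npy',allow_pickle=True).item()
M=R.from_rotvec(k['rvec']).as_matrix(); C=-M.T@np.array(k['tvec']); a=PILE[2]; Z=R.from_euler('z',-a)
for n,p,z in(('c',(119,82),12),('c',(378,81),12),('c',(151,314),12),('A',(131,125),34),('A',(134,170),34),('B',(150,254),34),('B',(153,297),34)):
    r=M.T@np.array([(p[0]-k['cx'])/k['fx'],(p[1]-k['cy'])/k['fy'],1]); X=C+r*(z-C[2])/r[2]; print(n,Z.apply(X-[PILE[0],PILE[1],0]).round(1))
E
```

```text
c [-94.3  95.1  12. ]
c [92.1 95.3 12. ]
c [-96.  -92.4  12. ]
A [-80.4  66.2  34. ]
A [-82.8  35.2  34. ]
B [-79.8 -28.9  34. ]
B [-82.3 -65.2  34. ]
```

{"method": "arm_command", "body": {"rows": [[0, 0, 0.02, 0, 0, 0, 0.2], [0, 0, 0.035, 0, 0, 0, 0.2], [0, 0, 0.035, 0, 0, 0, 0.2], [0, 0, 0.03, 0, 0, 0, 0.2], [0, 0, 0.015, 0, 0, 0, 0.2], [0, 0, 0.006, 0, 0, 0, 0.2], [0, 0, 0.002, 0, 0, 0, 0.2], [0, 0, 0, 0, 0, 0, 0.2]]}}

```text
time_s: 10.75
ee_pos: [484.4, 369.0, 40.0]
tcp_rot: [0.601, 0.799, 0.003, 0.001]
force: [0.2, 0.1, -1.2]
gripper_width: 31.3
grasp_force: 42.2
```

{"method": "arm_command", "body": {"rows": [[0, -0.002, 0.002, 0, 0, 0, 0.2], [0, 0, 0.001, 0, 0, 0, 0.2], [0, 0, 0.001, 0, 0, 0, 0.2], [0, 0, 0.001, 0, 0, 0, 0.2], [0, 0, 0, 0, 0, 0, 0.2], [0, 0, 0, 0, 0, 0, 0.2], [0, 0, 0, 0, 0, 0, 0.2], [0, 0, 0, 0, 0, 0, 0.2]]}}

```text
time_s: 11.75
ee_pos: [481.9, 368.0, 34.1]
tcp_rot: [0.601, 0.799, 0.002, 0.001]
force: [0.2, 0.3, 0.9]
gripper_width: 31.2
grasp_force: 42.2
```

{"method": "arm_command", "body": {"rows": [[0, 0, 0.001, 0, 0, 0, 0.2], [0, 0, 0, 0, 0, 0, 0.2], [0, 0, 0, 0, 0, 0, 0.45], [0, 0, 0, 0, 0, 0, 0.6], [0, 0, 0, 0, 0, 0, 0.7], [0, 0, 0, 0, 0, 0, 0.7], [0, 0, -0.01, 0, 0, 0, 0.7], [0, 0, -0.03, 0, 0, 0, 0.7]]}}

```text
time_s: 12.75
ee_pos: [480.6, 367.2, 72.6]
tcp_rot: [0.601, 0.8, 0.001, 0.001]
force: [0.9, 0.1, 0.5]
gripper_width: 59.6
grasp_force: 0.0
```

{"method": "arm_command", "body": {"rows": [[0, 0, -0.04, 0, 0, 0, 1], [0, 0, -0.04, 0, 0, 0, 1], [0, 0, -0.04, 0, 0, 0, 1], [0, 0, -0.04, 0, 0, 0, 1], [0, 0, -0.02, 0, 0, 0, 1], [0, 0, 0, 0, 0, 0, 1], [0, 0, 0, 0, 0, 0, 1], [0, 0, 0, 0, 0, 0, 1]]}}

```text
time_s: 13.75
ee_pos: [480.2, 367.0, 251.6]
tcp_rot: [0.601, 0.799, 0.001, 0.001]
force: [-0.2, -1.1, -0.2]
gripper_width: 85.1
grasp_force: 0.0
```

```bash
python3 - <<'E'
from h import *
from bench import arm
s=arm.get_state(); ST=[640.8,6.2,.133]; print(s['time_s'],s['qpos'].round(2)); go(s,leg(ST,350,-8))
k=arm.calibration('wrist'); im=arm.camera('wrist'); np.save('w4.npy',k,allow_pickle=True)
cv2.imwrite('pics/w4.png',im[:,:,::-1])
E
```

```text
13.75 [-1.11  0.33  0.49  1.64 -0.16  1.21 -0.3 ]
turn deg [-27.8   -2.11   8.36] shift mm (tool) [-386.9   53.7  -64.8] world [  68.1 -381.2   82.4] goal [548.4 -14.2 334. ]
```

View pics/w4.png

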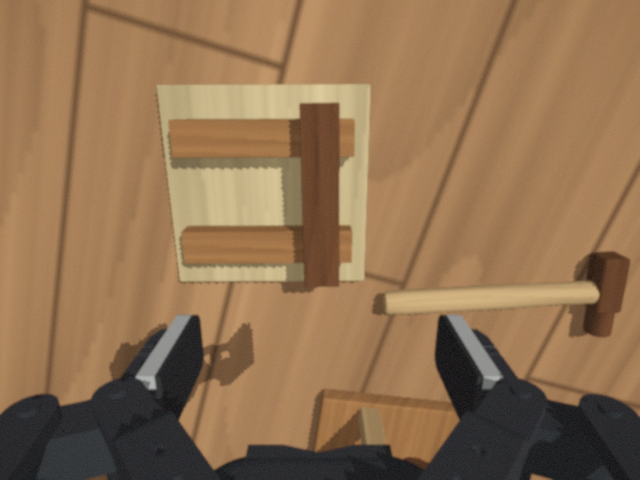

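The dark slat lies square across the lower two, top at (320,103) to bottom at (320,287). Going back for the pale one.

{"method": "arm_command", "body": {"rows": [[0, 0, -0.012, -4.6, -0.35, 1.4, 1], [0, 0, -0.012, -4.6, -0.35, 1.4, 1], [0, 0, -0.012, -4.6, -0.35, 1.4, 1], [0, 0, -0.012, -4.6, -0.35, 1.4, 1], [0, 0, -0.012, -4.6, -0.35, 1.4, 1], [0, 0, -0.012, -4.6, -0.35, 1.4, 1], [-0.03, 0.003, 0, 0, 0, 0, 1], [-0.05, 0.005, 0, 0, 0, 0, 1]]}}

```text
time_s: 14.8
ee_pos: [483.2, 287.5, 325.9]
tcp_rot: [0.638, 0.732, 0.182, 0.158]
force: [0.6, -0.6, 0.2]
gripper_width: 85.1
grasp_force: 0.0
```

```bash
python3 - <<'E'
from h import *
from bench import arm
s=arm.get_state(); ST=[640.8,6.2,.133]; print(s['time_s'],s['qpos'].round(2)); go(s,leg(ST,350,-8))
E
```

```text
14.8 [-1.38 -0.09  0.56  1.97  0.45  0.9  -0.9 ]
turn deg [-0.09 -0.11  0.2 ] shift mm (tool) [-307.8   25.5    4.4] world [  65.2 -301.8    8.1] goal [548.4 -14.2 334. ]
```

{"method": "arm_command", "body": {"rows": [[-0.05, 0.004, 0, 0, 0, 0, 1], [-0.05, 0.004, 0, 0, 0, 0, 1], [-0.05, 0.004, 0, 0, 0, 0, 1], [-0.05, 0.004, 0, 0, 0, 0, 1], [-0.05, 0.004, 0.002, 0, 0, 0, 1], [-0.04, 0.004, 0.002, 0, 0, 0, 1], [-0.018, 0.002, 0, 0, 0, 0, 1], [0, 0, 0, 0, 0, 0, 1]]}}

```text
time_s: 15.8
ee_pos: [549.4, -15.7, 334.6]
tcp_rot: [0.64, 0.73, 0.182, 0.158]
force: [0.4, 0.5, -0.5]
gripper_width: 85.6
grasp_force: 0.0
```

```bash
python3 - <<'E'
from h import *
from bench import arm
s=arm.get_state(); ST=[640.8,6.2,.133]; print(s['time_s'],s['qpos'].round(2)); go(s,leg(ST,218,-8))
k=arm.calibration('wrist'); im=arm.camera('wrist'); np.save('w5.npy',k,allow_pickle=True)
cv2.imwrite('pics/w5.png',im[:,:,::-1])
E
```

```text
15.8 [-1.27 -0.38  0.98  2.01  0.48  0.9  -0.34]
turn deg [-0.09 -0.09 -0.16] shift mm (tool) [  1.5  -1.  132.1] world [  60.4    9.6 -117.1] goal [609.8  -6.  217.5]
```

View pics/w5.png

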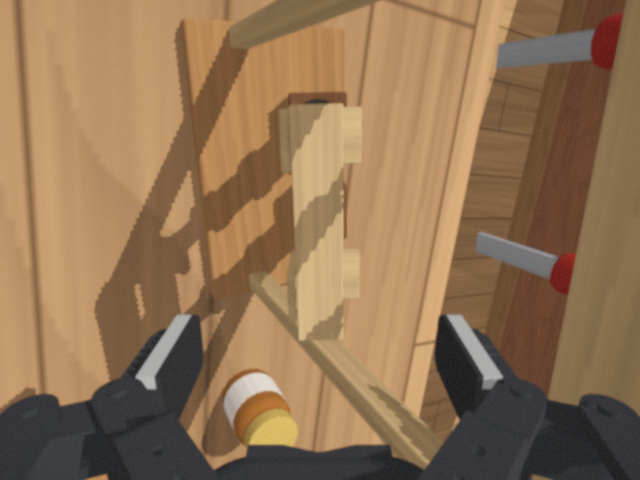

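The pale slat lies on the heads: top corners (292,104), (343,104), bottom corners (300,339), (343,339).

```bash
python3 - <<'E'
from h import *
k=np.load('w5.npy',allow_pickle=True).item(); st=[640.8,6.2,.133]
for p in[(292,104),(343,104),(343,339),(300,339)]: print('low',unproj(k,p,st,242))
for p in[(361,107),(361,161),(359,249),(359,297)]: print('head',unproj(k,p,st,220))
E
```

```text
low [ 70.5 -15.5]
low [70.4 14.7]
low [-88.7  17.2]
low [-88.7 -13.4]
head [68.6 27.5]
head [34.1 28.5]
head [-28.5  28.9]
head [-66.6  30. ]
```

{"method": "arm_command", "body": {"rows": [[0, 0, 0.02, 0, 0, 0, 1], [0, 0, 0.03, 0, 0, 0, 1], [0, 0, 0.03, 0, 0, 0, 1], [0, 0, 0.025, 0, 0, 0, 1], [0, 0, 0.015, 0, 0, 0, 1], [0, 0, 0.01, 0, 0, 0, 1], [0, 0, 0, 0, 0, 0, 1], [0, 0, 0, 0, 0, 0, 1]]}}

```text
time_s: 16.85
ee_pos: [603.9, -7.0, 224.5]
tcp_rot: [0.64, 0.729, 0.183, 0.16]
force: [-0.4, -0.4, -0.4]
gripper_width: 85.3
grasp_force: 0.0
```

```bash
python3 - <<'E'
from h import *
from bench import arm
s=arm.get_state(); ST=[640.8,6.2,.133]; print(s['time_s'],s['qpos'].round(2)); go(s,leg(ST,219,-9))
E
```

```text
16.85 [-1.78 -0.49  1.45  2.08  0.83  0.75 -0.61]
turn deg [ 0.11 -0.02 -0.12] shift mm (tool) [-0.8  2.   8. ] world [ 5.6 -0.1 -6.1] goal [609.5  -7.1 218.4]
```

{"method": "arm_command", "body": {"rows": [[0, 0.001, 0.002, 0, 0, 0, 1], [0, 0.001, 0.002, 0, 0, 0, 1], [0, 0, 0.002, 0, 0, 0, 1], [0, 0, 0.002, 0, 0, 0, 1], [0, 0, 0, 0, 0, 0, 1], [0, 0, 0, 0, 0, 0, 1], [0, 0, 0, 0, 0, 0, 1], [0, 0, 0, 0, 0, 0, 1]]}}

```text
time_s: 17.85
ee_pos: [603.3, -5.7, 222.3]
tcp_rot: [0.639, 0.729, 0.183, 0.161]
force: [0.4, 0.1, -0.2]
gripper_width: 85.4
grasp_force: 0.0
```

```bash
python3 - <<'E'
from h import *
from bench import arm
s=arm.get_state(); ST=[640.8,6.2,.133]; print(s['time_s'],s['qpos'].round(3)); go(s,leg(ST,219,-9))
E
```

```text
17.85 [-1.788 -0.494  1.455  2.082  0.836  0.748 -0.617]
turn deg [ 0.25  0.05 -0.07] shift mm (tool) [-2.1  3.3  6.2] world [ 6.1 -1.3 -3.9] goal [609.5  -7.1 218.4]
```

{"method": "arm_command", "body": {"rows": [[0, 0, -0.02, 0, 0, 0, 1], [0, 0, -0.03, 0, 0, 0, 1], [0, 0, -0.04, 0, 0, 0, 1], [0, 0, -0.04, 0, 0, 0, 1], [-0.01, -0.02, -0.03, 0, 0, 0, 1], [-0.03, -0.02, 0, 0, 0, 0, 1], [-0.05, -0.01, 0, 0, 0, 0, 1], [-0.05, -0.01, 0, 0, 0, 0, 1]]}}

```text
time_s: 18.85
ee_pos: [493.8, -163.1, 334.8]
tcp_rot: [0.639, 0.729, 0.183, 0.161]
force: [0.6, 0.2, -0.3]
gripper_width: 85.6
grasp_force: 0.0
```

{"method": "arm_command", "body": {"rows": [[-0.055, -0.007, 0, 0, 0, 0, 1], [-0.055, -0.007, 0, 0, 0, 0, 1], [-0.055, -0.007, 0, 0, 0, 0, 1], [-0.055, -0.007, 0, 0, 0, 0, 1], [-0.055, -0.007, 0, 0, 0, 0, 1], [-0.055, -0.007, 0, 0, 0, 0, 1], [-0.055, -0.007, 0, 0, 0, 0, 1], [-0.055, -0.007, 0, 0, 0, 0, 1]]}}

```text
time_s: 19.85
ee_pos: [413.8, -479.4, 377.2]
tcp_rot: [0.647, 0.716, 0.155, 0.212]
force: [0.3, 0.2, 0.1]
gripper_width: 85.4
grasp_force: 0.0
```

```bash
python3 - <<'E'
from h import *
from bench import arm
s=arm.get_state(); print(s['time_s'],s['ee_pos'].round(),s['qpos'].round(3))
E
```

```text
19.85 [ 414. -479.  377.] [-0.868 -0.494  1.455  1.713  0.242  1.024  0.713]
```

```bash
cat > kin.py <<'E'
from h import *
import itertools
D=[([294.25,579.6,231.3],[.23274,.97254,0,0],[-1.19999,.39842,.04512,1.53662,-.01872,1.2069,-.05073]),
([448.2,193.2,371],[.635,.734,.181,.159],[-1.39,-.36,.53,2.03,.56,1.09,-.88]),
([528.27,-4.78,364.8],[.634,.735,.181,.159],[-1.27,-.47,.87,2.,.55,1.02,-.42]),
([596.2,7.8,239.6],[.64,.73,.182,.158],[-1.74,-.36,1.45,2.07,.63,.69,-.48]),
([540.1,.2,344.7],[.64,.73,.182,.158],[-1.33,-.45,.94,2.01,.56,.97,-.45]),
([482.2,367.9,181],[.601,.799,.002,.001],[-1.08,.39,.47,1.72,-.2,1.07,-.27]),
([480.2,367,251.6],[.601,.799,.001,.001],[-1.11,.33,.49,1.64,-.16,1.21,-.3]),
([483.2,287.5,325.9],[.638,.732,.182,.158],[-1.38,-.09,.56,1.97,.45,.9,-.9]),
([549.4,-15.7,334.6],[.64,.73,.182,.158],[-1.27,-.38,.98,2.01,.48,.9,-.34]),
([603.3,-5.7,222.3],[.639,.729,.183,.161],[-1.788,-.494,1.455,2.082,.836,.748,-.617]),
([413.8,-479.4,377.2],[.647,.716,.155,.212],[-.868,-.494,1.455,1.713,.242,1.024,.713])]
AX=[2,1,2,1,2,1,2]
def fk(q,p,sg):
    off=np.array(p[:24]).reshape(8,3); M=np.eye(3); X=off[0].copy()
    for i in range(7):
        a=np.zeros(3); a[AX[i]]=sg[i]; M=M@R.from_rotvec(a*(q[i]+(p[24] if i==0 else p[25] if i==6 else 0))).as_matrix(); X=X+M@off[i+1]
    return X,M@np.diag([1,1,1.]) 
if __name__=='__main__':
    best=[]
    for s in itertools.product([1,-1],repeat=7):
        if s[1]<0: continue
        # rotation only first: solve best base yaw / tool rotation
        def rot(p): 
            o=[]
            for X,Q,q in D:
                M=R.from_rotvec([0,0,p[0]])
                for i in range(7):
                    a=np.zeros(3);a[AX[i]]=s[i]; M=M*R.from_rotvec(a*q[i])
                M=M*R.from_rotvec(p[1:4]); o.append((R.from_quat(Q).inv()*M).as_rotvec())
            return np.concatenate(o)
        for b in(0,3.14):
          for t in([.1,.1,.1],[.1,.1,3.]):
            r=least_squares(rot,[b]+t); best.append((r.cost,s,r.x.round(3)))
    best.sort(key=lambda z:z[0])
    for b in best[:6]: print(b)
E
python3 kin.py
```

```text
(np.float64(0.0002913683110679438), (-1, 1, -1, 1, -1, 1, -1), array([6.283e+00, 1.000e-03, 0.000e+00, 1.569e+00]))
(np.float64(0.000291368311067948), (-1, 1, -1, 1, -1, 1, -1), array([-0.000e+00,  1.000e-03,  0.000e+00,  1.569e+00]))
(np.float64(0.00029136831106795093), (-1, 1, -1, 1, -1, 1, -1), array([-0.000e+00,  1.000e-03,  0.000e+00,  1.569e+00]))
(np.float64(0.0002913683110679554), (-1, 1, -1, 1, -1, 1, -1), array([-0.000e+00,  1.000e-03,  0.000e+00,  1.569e+00]))
(np.float64(0.9350371945790341), (-1, 1, -1, -1, -1, -1, -1), array([ 4.963,  0.013, -0.453,  0.296]))
(np.float64(0.9350371949151143), (-1, 1, -1, -1, -1, -1, -1), array([ 4.963, -0.143,  4.808, -3.136]))
```

```bash
cat > kin2.py <<'E'
from kin import D
from h import *
LO=np.array([-2.82,-.49,-1.37,0,-1.36,.23,-2.94]);HI=np.array([2.82,2.23,1.46,2.46,4.5,2,2.94])
AX=[2,1,2,1,2,1,2];SG=[-1,1,-1,1,-1,1,-1]
def frames(q):
    M=np.eye(3);o=[]
    for i in range(7):
        a=np.zeros(3);a[AX[i]]=SG[i];M=M@R.from_rotvec(a*q[i]).as_matrix();o.append(M)
    return o
# combine redundant: offsets: base z; after j2 (x,z); after j4 (x,z); after j6 (x,z)
def row(q):
    F=frames(q); return np.c_[[0,0,1],F[1][:,0],F[1][:,2],F[3][:,0],F[3][:,2],F[5][:,0],F[5][:,2]]
A=np.vstack([row(d[2]) for d in D]);b=np.concatenate([d[0] for d in D])
wt=np.repeat([5]+[1]*(len(D)-1),3)
L=np.linalg.lstsq(np.vstack([A*wt[:,None],.02*np.eye(7)]),np.r_[b*wt,np.zeros(7)],rcond=None)[0]
def fk(q): return row(q)@L, R.from_matrix(frames(q)[6])*R.from_euler('z',np.pi/2)
def ik(g,q0,lo=LO+.03,hi=HI-.03,reg=.0):
    f=lambda q:np.r_[(fk(q)[0]-g[0])/100,(g[1].inv()*fk(q)[1]).as_rotvec(),reg*(q-q0)]
    s=least_squares(f,np.clip(q0,lo+.001,hi-.001),bounds=(lo,hi)); return s.x,np.linalg.norm(s.fun[:6])
if __name__=='__main__':
    print(L.round(1)); print((A@L-b).reshape(-1,3).round(1).tolist())
    ST=[640.8,6.2,.133]
    for nm,g in(('low',leg(ST,219,-9)),('l220',leg(ST,222,50,6)),('l120',leg(ST,120,50,6)),('r120',leg(ST,120,-50,6)),('l120t',leg(ST,120,50,6,90)),('l120t-',leg(ST,120,50,6,-90))):
        for j3 in(-1.2,-.8,-.4,0,.4,.8,1.2):
            lo=LO+.03;hi=HI-.03;lo=lo.copy();hi=hi.copy();lo[2]=j3-.01;hi[2]=j3+.01
            q,e=ik(g,np.array([-j3,-.2,j3,1.9,.2,1,-.2]),lo,hi); print(nm,j3,q.round(2),round(e,3))
E
python3 kin2.py
```

```text
[305.8 -65.5 587.  100.6 486.1 -63.1 372.3]
[[-35.9, 15.5, 1.5], [-24.0, 3.6, -15.4], [-6.9, 6.7, -14.0], [12.3, 6.0, 6.6], [-4.3, 6.9, -7.9], [-13.2, -7.5, 4.0], [-9.5, 0.7, -4.9], [-20.3, -3.5, -0.4], [-2.0, 2.1, -4.7], [6.0, 11.1, -0.5], [36.9, -34.5, -1.6]]
low -1.2 [ 1.24  0.4  -1.2   2.09  0.53  0.47 -0.13] 0.0
low -0.8 [ 0.88  0.26 -0.8   2.05  0.13  0.43  0.16] 0.0
low -0.4 [ 0.47  0.22 -0.4   2.03 -0.05  0.44  0.27] 0.0
low 0 [ 0.04  0.21  0.    2.02 -0.19  0.44  0.33] 0.0
low 0.4 [-0.38  0.22  0.4   2.02 -0.33  0.45  0.39] 0.0
low 0.8 [-0.79  0.25  0.8   2.05 -0.5   0.47  0.49] 0.0
low 1.2 [-1.14  0.38  1.2   2.07 -0.81  0.55  0.7 ] 0.0
l220 -1.2 [ 1.14  0.36 -1.2   2.09  0.57  0.48 -0.28] 0.0
l220 -0.8 [ 0.76  0.23 -0.8   2.06  0.23  0.44 -0.03] 0.0
l220 -0.4 [ 0.35  0.2  -0.4   2.03  0.06  0.44  0.06] 0.0
l220 0 [-0.07  0.19 -0.    2.02 -0.06  0.44  0.11] 0.0
l220 0.4 [-0.5   0.2   0.4   2.03 -0.19  0.44  0.16] 0.0
l220 0.8 [-0.91  0.23  0.8   2.05 -0.35  0.45  0.24] 0.0
l220 1.2 [-1.28  0.35  1.2   2.08 -0.66  0.51  0.47] 0.0
l120 -1.2 [ 0.99  0.82 -1.2   2.02  1.38  0.6
[... 897 characters left out ...]
.35  0.46 -0.41  2.    0.44  0.26 -1.82] 0.008
l120t 0 [-0.09  0.43  0.01  1.99 -0.11  0.26 -1.43] 0.019
l120t 0.4 [-0.5   0.45  0.4   2.   -0.59  0.27 -1.09] 0.0
l120t 0.8 [-0.87  0.56  0.8   2.   -1.02  0.39 -0.8 ] 0.0
l120t 1.2 [-1.14  0.8   1.19  2.   -1.33  0.67 -0.64] 0.031
l120t- -1.2 [ 0.99  0.82 -1.2   2.02  1.38  0.63  0.7 ] 0.0
l120t- -0.8 [ 0.72  0.56 -0.8   2.01  0.94  0.35  0.97] 0.0
l120t- -0.4 [ 0.35  0.46 -0.41  2.    0.44  0.26  1.33] 0.008
l120t- 0 [-0.09  0.43  0.01  1.99 -0.11  0.26  1.72] 0.019
l120t- 0.4 [-0.5   0.45  0.4   2.   -0.59  0.27  2.05] 0.0
l120t- 0.8 [-0.87  0.56  0.8   2.   -1.02  0.39  2.35] 0.0
l120t- 1.2 [-1.14  0.8   1.19  2.   -1.33  0.67  2.5 ] 0.031
```

```bash
sed -i 's/F\[5\]\[:,0\],F\[5\]\[:,2\]\]$/F[5][:,0],F[5][:,2],F[1][:,1],F[3][:,1],F[5][:,1]]/; s/np.eye(7)\])/np.eye(10)])/; s/np.zeros(7)\]/np.zeros(10)]/' kin2.py
sed -i 's/np.r_\[b\*wt,np.zeros(7)\]/np.r_[b*wt,np.zeros(10)]/; s/def row(q):/def row(q):  # linear in lengths/' kin2.py
cat > sim.py <<'E'
from kin2 import *
def jac(q):
    x,r=fk(q);J=np.zeros((6,7))
    for i in range(7):
        d=q.copy();d[i]+=1e-5;x2,r2=fk(d);J[:3,i]=(x2-x)/1e-5/1000;J[3:,i]=(r2*r.inv()).as_rotvec()/1e-5
    return J
def step(q,rows,lam=.01,sub=4,qn=None,kn=0.):
    "min-norm tracking with clamps from joints q through rows"
    P,O=fk(q)
    for r in rows:
        P=P+O.apply(np.array(r[:3])*1000);O=O*R.from_rotvec(r[3:6],degrees=True)
        for _ in range(sub):
            x,o=fk(q);e=np.r_[(P-x)/1000,(O*o.inv()).as_rotvec()]/1
            act=np.ones(7,bool)
            for _ in range(3):
                J=jac(q)[:,act];dq=np.zeros(7);Ji=J.T@np.linalg.inv(J@J.T+lam**2*np.eye(6));dq[act]=Ji@e
                if qn is not None: dq[act]+=(np.eye(act.sum())-Ji@J)@(kn*(qn-q)[act])
                bad=((q+dq>HI)|(q+dq<LO))&act
                if not bad.any():break
                act&=~bad
            q=np.clip(q+dq,LO,HI)
    return q,fk(q)
E
cat > t.py <<'E'
from sim import *
print(L.round(1),np.abs(A@L-b).max())
q=np.array(D[0][2])
a=[[0,0,-.01,-3.2,-1.7,6.7]]*8+[[-.05,.016,0,0,0,0]]*8
for kn in(0,.05,.2):
    q1,p=step(q,a,qn=np.array(D[0][2]),kn=kn);print(kn,'t3.3',q1.round(2),p[0].round())
    q2,p=step(q1,[[-.035,.007,.005,0,0,0]]*6,qn=np.array(D[0][2]),kn=kn);print('t4.3',q2.round(2),p[0].round())
qc=np.array([-.868,-.494,1.455,1.713,.242,1.024,.713])
for nm,wd in(('out',[25,-40,0]),('outup',[25,-40,20]),('out-y',[0,-50,0])):
    d=R.from_quat(D[-1][1]).inv().apply(wd)/1000
    qq=qc
    for n in range(3):
        qq,p=step(qq,[list(d)+[0,0,0]]*4);print(nm,qq.round(2),p[0].round())
E
python3 t.py
```

```text
[ 2.585e+02 -4.000e-01  5.212e+02  1.600e+00  4.789e+02  1.000e-01
  3.364e+02 -1.080e+01 -3.200e+01  2.000e-01] 4.260118595961836
0 t3.3 [-1.39 -0.35  0.53  2.03  0.56  1.09 -0.89] [448. 195. 371.]
t4.3 [-1.27 -0.47  0.87  2.    0.55  1.02 -0.42] [529.  -5. 365.]
0.05 t3.3 [-1.   -0.28  0.26  2.03  0.4   1.01 -0.74] [448. 195. 371.]
t4.3 [-0.76 -0.26  0.58  1.99  0.2   0.89 -0.11] [529.  -5. 365.]
0.2 t3.3 [-0.83 -0.27  0.13  2.03  0.35  0.99 -0.69] [448. 195. 371.]
t4.3 [-0.68 -0.25  0.52  1.99  0.16  0.88 -0.07] [529.  -5. 365.]
out [-0.92 -0.49  1.46  1.62  0.29  1.06  0.66] [ 434. -498.  420.]
out [-0.97 -0.49  1.46  1.54  0.33  1.1   0.63] [ 448. -517.  460.]
out [-1.   -0.49  1.46  1.46  0.37  1.13  0.61] [ 457. -535.  499.]
outup [-0.98 -0.49  1.46  1.48  0.29  1.19  0.65] [ 441. -508.  480.]
outup [-1.08 -0.49  1.46  1.27  0.36  1.32  0.61] [ 455. -526.  569.]
outup [-1.18 -0.49  1.46  1.09  0.43  1.44  0.58] [ 461. -538.  647.]
out-y [-0.77 -0.49  1.46  1.62  0.21  1.1   0.83] [ 359. -533.  418.]
out-y [-0.7  -0.49  1.46  1.53  0.21  1.17  0.9 ] [ 312. -574.  459.]
out-y [-0.66 -0.49  1.46  1.45  0.21  1.22  0.95] [ 272. -606.  498.]
```

```bash
cat > t2.py <<'E'
from sim import *
ST=[640.8,6.2,.133]
def mv(q,g,n):
    P,O=fk(q);dr=(O.inv()*g[1]).as_rotvec();qm=[]
    for i in range(1,n+1):
        Pi=P+(g[0]-P)*i/n;Oi=O*R.from_rotvec(dr*i/n)
        for _ in range(2):
            x,o=fk(q);e=np.r_[(Pi-x)/1000,(Oi*o.inv()).as_rotvec()]
            act=np.ones(7,bool)
            for _ in range(3):
                J=jac(q)[:,act];dq=np.zeros(7);dq[act]=J.T@np.linalg.solve(J@J.T+1e-4*np.eye(6),e)
                bad=((q+dq>HI)|(q+dq<LO))&act
                if not bad.any():break
                act&=~bad
            q=np.clip(q+dq,LO,HI)
    return q
E
cat > t3.py <<'E'
from t2 import *
q0=np.array([-.868,-.494,1.455,1.713,.242,1.024,.713])
lean=leg(ST,350,-9); down=flat([0,0,.133],0,0,0)[1]
G=[('pre',lean),('low',leg(ST,219,-9)),('pre',lean)]
def run(nm,seq):
    q=q0
    for s in seq: q=mv(q,s,12)
    print(nm,'via',q.round(2),fk(q)[0].round(),end=' ')
    for n,g in G[:2]: q=mv(q,g,12);print(n,q.round(2),np.linalg.norm(fk(q)[0]-g[0]).round(1),end=' ')
    print()
X=lambda x,y,z:np.array([x,y,z],float)
lo=lean[1]
for via in([(400,-600,300)],[(450,-700,300)],[(300,-500,400),(450,-700,300)]):
    run(('down',via),[(X(*v),down) for v in via]+[(X(550,-250,400),down)])
    run(('downrot',via),[(X(*v),R.from_euler('z',-50,degrees=True)*down) for v in via]+[(X(550,-250,400),down)])
run('pile',[(X(483,287,326),lo),(X(480,367,250),flat(PILE,0,0,0)[1]),(X(600,300,400),down),(X(540,-10,450),down)])
run('pile2',[(X(483,287,326),lo),(X(480,367,250),flat(PILE,0,0,0)[1]),(X(600,300,400),lo)])
E
python3 t3.py
```

```text
('down', [(400, -600, 300)]) via [-1.59 -0.49  1.46  1.52  0.5   1.65  0.04] [ 500. -228.  410.] pre [-1.3  -0.41  0.98  2.02  0.52  0.91 -0.37] 0.0 low [-1.73 -0.41  1.45  2.09  0.71  0.7  -0.52] 18.5 
('downrot', [(400, -600, 300)]) via [-1.59 -0.49  1.46  1.53  0.5   1.65  0.03] [ 500. -228.  410.] pre [-1.3  -0.41  0.98  2.02  0.52  0.91 -0.37] 0.0 low [-1.73 -0.41  1.45  2.09  0.71  0.7  -0.52] 18.5 
('down', [(450, -700, 300)]) via [-1.59 -0.48  1.46  1.53  0.49  1.65  0.04] [ 499. -227.  410.] pre [-1.3  -0.41  0.98  2.02  0.52  0.91 -0.37] 0.0 low [-1.73 -0.41  1.45  2.09  0.7   0.7  -0.51] 18.4 
('downrot', [(450, -700, 300)]) via [-1.59 -0.49  1.45  1.53  0.5   1.65  0.03] [ 499. -227.  411.] pre [-1.31 -0.41  0.98  2.02  0.52  0.91 -0.37] 0.0 low [-1.73 -0.42  1.45  2.09  0.72  0.7  -0.52] 18.5 
('down', [(300, -500, 400), (450, -700, 300)]) via [-1.59 -0.48  1.46  1.53  0.49  1.65  0.04] [ 499. -227.  410.] pre [-1.3  -0.41  0.98  2.02  0.52  0.91 -0.37] 0.0 low [-1.73 -0.41  1.45  2.09  0.71  0.7  -0.51] 18.5 
('downrot', [(300, -500, 400), (450, -700, 300)]) via [-1.59 -0.49  1.45  1.53  0.5   1.65  0.03] [ 499. -227.  411.] pre [-1.3  -0.41  0.98  2.02  0.52  0.91 -0.37] 0.0 low [-1.73 -0.42  1.45  2.09  0.72  0.7  -0.52] 18.5 
pile via [-0.    0.12 -0.07  1.43  0.01  1.6   0.07] [540. -10. 450.] pre [ 0.03 -0.12 -0.04  2.   -0.09  0.78  0.17] 0.0 low [ 0.02  0.1  -0.05  2.05 -0.08  0.51  0.16] 0.0 
pile2 via [-0.44  0.1  -0.23  1.63  0.31  1.   -0.64] [600. 300. 400.] pre [-0.16 -0.13  0.13  2.   -0.05  0.78  0.13] 0.0 low [-0.16  0.1   0.14  2.05 -0.13  0.51  0.2 ] 0.0
```

```bash
cat > t4.py <<'E'
from t3 import *
print('----')
pd=flat(PILE,0,0,0)[1]
run('a',[(X(483,287,326),lo),(X(480,367,250),pd),(X(560,300,470),down),(X(530,-10,470),down),(X(520,-10,430),lo)])
run('b',[(X(430,0,360),lo),(X(430,300,330),lo),(X(480,400,250),pd),(X(560,300,440),down),(X(530,-10,450),down),(X(520,-10,420),lo)])
run('c',[(X(430,0,360),lo),(X(450,300,330),pd),(X(560,300,400),pd),(X(500,-10,400),down),(X(520,-10,400),lo)])
E
python3 t4.py | sed -n '/----/,$p'
```

```text
----
a via [ 0.   -0.22 -0.03  1.87 -0.07  1.    0.13] [520. -10. 430.] pre [ 0.   -0.12 -0.02  2.   -0.08  0.78  0.16] 0.0 low [-0.01  0.1  -0.02  2.05 -0.09  0.51  0.17] 0.0 
b via [ 0.1  -0.22 -0.1   1.89 -0.1   0.98  0.16] [520. -10. 420.] pre [ 0.09 -0.12 -0.1   2.   -0.1   0.78  0.18] 0.0 low [ 0.08  0.1  -0.12  2.04 -0.07  0.51  0.15] 0.0 
c via [-0.22 -0.22  0.15  1.93  0.    0.94  0.07] [520. -10. 400.] pre [-0.22 -0.13  0.18  2.   -0.03  0.78  0.12] 0.0 low [-0.22  0.1   0.19  2.05 -0.14  0.51  0.21] 0.0
```

```bash
cat >> h.py <<'E'
def tw(st,g,n):
    "one row which, repeated n times, brings the tool to g"
    r0=R.from_quat(st['tcp_rot']); rv=(r0.inv()*g[1]).as_rotvec(); dR=R.from_rotvec(rv/n)
    S=np.zeros((3,3)); o=r0
    for i in range(n): S+=o.as_matrix(); o=o*dR
    print(n,'x shift m',(np.linalg.solve(S,g[0]-st['ee_pos'])/1000).round(4).tolist(),'turn',np.degrees(rv/n).round(2).tolist(),'goal',g[0].round(),flush=True)
    return dict(ee_pos=g[0],tcp_rot=g[1].as_quat())
ST=[640.8,6.2,.133]; LEAN=leg(ST,0)[1]; PD=flat(PILE,0,0,0)[1]; DOWN=flat(ST,0,0,0)[1]
E
python3 - <<'E'
from h import *
from bench import arm
a=np.array
s=tw(arm.get_state(),(a([430,0,360.]),LEAN),9); s=tw(s,(a([450,300,330.]),PD),7); s=tw(s,(a([560,300,400.]),PD),3); s=tw(s,(a([500,-10,400.]),DOWN),7); s=tw(s,(a([520,-10,400.]),LEAN),4); tw(s,leg(ST,350,-9),2)
E
```

```text
9 x shift m [0.0529, 0.0068, 0.0025] turn [0.19, 0.76, -0.01] goal [430.   0. 360.]
7 x shift m [0.0415, 0.0098, 0.007] turn [3.99, 0.3, -1.22] goal [450. 300. 330.]
3 x shift m [-0.0103, 0.0352, -0.0233] turn [0.0, 0.0, 0.0] goal [560. 300. 400.]
7 x shift m [-0.0414, -0.018, -0.0] turn [0.0, 0.0, 1.24] goal [500. -10. 400.]
4 x shift m [-0.0007, 0.0049, 0.0009] turn [-7.0, 0.0, -0.0] goal [520. -10. 400.]
2 x shift m [-0.0045, -0.0033, 0.0356] turn [0.0, 0.0, 0.0] goal [549. -15. 334.]
```

{"method": "arm_command", "body": {"rows": [[0.053, 0.007, 0.0025, 0.2, 0.76, 0, 1], [0.053, 0.007, 0.0025, 0.2, 0.76, 0, 1], [0.053, 0.007, 0.0025, 0.2, 0.76, 0, 1], [0.053, 0.007, 0.0025, 0.2, 0.76, 0, 1], [0.053, 0.007, 0.0025, 0.2, 0.76, 0, 1], [0.053, 0.007, 0.0025, 0.2, 0.76, 0, 1], [0.053, 0.007, 0.0025, 0.2, 0.76, 0, 1], [0.053, 0.007, 0.0025, 0.2, 0.76, 0, 1]]}}

```text
time_s: 20.85
ee_pos: [431.8, -49.3, 360.2]
tcp_rot: [0.64, 0.729, 0.179, 0.164]
force: [1.0, -0.2, -0.0]
gripper_width: 85.1
grasp_force: 0.0
```

{"method": "arm_command", "body": {"rows": [[0.053, 0.007, 0.0025, 0.2, 0.76, 0, 1], [0.0415, 0.01, 0.007, 4, 0.3, -1.2, 1], [0.0415, 0.01, 0.007, 4, 0.3, -1.2, 1], [0.0415, 0.01, 0.007, 4, 0.3, -1.2, 1], [0.0415, 0.01, 0.007, 4, 0.3, -1.2, 1], [0.0415, 0.01, 0.007, 4, 0.3, -1.2, 1], [0.0415, 0.01, 0.007, 4, 0.3, -1.2, 1], [0.0415, 0.01, 0.007, 4, 0.3, -1.2, 1]]}}

```text
time_s: 21.85
ee_pos: [454.5, 304.1, 331.8]
tcp_rot: [0.6, 0.8, -0.001, -0.002]
force: [1.1, 0.2, -0.4]
gripper_width: 85.2
grasp_force: 0.0
```

```bash
python3 - <<'E'
from h import *
from bench import arm
a=np.array
s=arm.get_state(); print(s['time_s'],s['ee_pos'],s['qpos'].round(2))
s=tw(s,(a([560,300,400.]),PD),3); s=tw(s,(a([500,-10,400.]),DOWN),7); s=tw(s,(a([520,-10,400.]),LEAN),4); tw(s,leg(ST,350,-9),2)
E
```

```text
21.85 [454.54653329 304.12161479 331.75462696] [-0.57  0.16 -0.11  1.63  0.01  1.36 -0.4 ]
3 x shift m [-0.0111, 0.0333, -0.0229] turn [-0.08, -0.05, -0.04] goal [560. 300. 400.]
7 x shift m [-0.0414, -0.018, -0.0] turn [0.0, 0.0, 1.24] goal [500. -10. 400.]
4 x shift m [-0.0007, 0.0049, 0.0009] turn [-7.0, 0.0, -0.0] goal [520. -10. 400.]
2 x shift m [-0.0045, -0.0033, 0.0356] turn [0.0, 0.0, 0.0] goal [549. -15. 334.]
```

```bash
sed -i '/^for via/,$d' t3.py; cat > t5.py <<'E'
from t3 import *
q0=np.array([-.57,.16,-.11,1.63,.01,1.36,-.4])
for v in([(500,150,400),(500,-10,400)],[(530,250,400),(510,120,400),(500,-10,400)]):
    q=q0
    for p in v: q=mv(q,(X(*p),down),10);print(q.round(2))
    for g in((X(520,-10,400),lo),lean,G[1][1]): q=mv(q,g,10); print(q.round(2),fk(q)[0].round())
s=dict(ee_pos=np.array([454.5,304.1,331.8]),tcp_rot=np.array([.6,.8,-.001,-.002]))
s=tw(s,(X(500,-10,400),DOWN),8)
E
python3 t5.py
```

```text
[-0.4   0.08  0.03  1.57 -0.    1.49 -0.24]
[-0.23  0.04  0.17  1.62 -0.01  1.48  0.07]
[-0.23 -0.23  0.16  1.93  0.    0.94  0.07] [520. -10. 400.]
[-0.23 -0.13  0.19  2.   -0.03  0.78  0.12] [549. -15. 334.]
[-0.22  0.1   0.21  2.05 -0.14  0.51  0.22] [609.  -7. 218.]
[-0.49  0.21 -0.03  1.43  0.01  1.51 -0.39]
[-0.35  0.09  0.04  1.57 -0.    1.49 -0.18]
[-0.22  0.04  0.16  1.62 -0.01  1.48  0.07]
[-0.21 -0.22  0.15  1.93 -0.    0.94  0.07] [520. -10. 400.]
[-0.22 -0.13  0.18  2.   -0.03  0.78  0.12] [549. -15. 334.]
[-0.21  0.1   0.19  2.05 -0.14  0.51  0.21] [609.  -7. 218.]
8 x shift m [-0.0396, -0.003, -0.0086] turn [-0.03, -0.01, 1.08] goal [500. -10. 400.]
```

Going direct to above the stand works.

{"method": "arm_command", "body": {"rows": [[-0.0396, -0.003, -0.0086, 0, 0, 1.08, 1], [-0.0396, -0.003, -0.0086, 0, 0, 1.08, 1], [-0.0396, -0.003, -0.0086, 0, 0, 1.08, 1], [-0.0396, -0.003, -0.0086, 0, 0, 1.08, 1], [-0.0396, -0.003, -0.0086, 0, 0, 1.08, 1], [-0.0396, -0.003, -0.0086, 0, 0, 1.08, 1], [-0.0396, -0.003, -0.0086, 0, 0, 1.08, 1], [-0.0396, -0.003, -0.0086, 0, 0, 1.08, 1]]}}

```text
time_s: 22.85
ee_pos: [499.1, -13.0, 400.3]
tcp_rot: [0.659, 0.752, -0.0, -0.002]
force: [-0.3, 0.3, 0.6]
gripper_width: 85.1
grasp_force: 0.0
```

{"method": "arm_command", "body": {"rows": [[-0.001, 0.005, 0.001, -7, 0, 0, 1], [-0.001, 0.005, 0.001, -7, 0, 0, 1], [-0.001, 0.005, 0.001, -7, 0, 0, 1], [-0.001, 0.005, 0.001, -7, 0, 0, 1], [-0.0045, -0.003, 0.035, 0, 0, 0, 1], [-0.0045, -0.003, 0.035, 0, 0, 0, 1], [0, 0, 0, 0, 0, 0, 1], [0, 0, 0, 0, 0, 0, 1]]}}

```text
time_s: 23.85
ee_pos: [548.3, -18.2, 336.4]
tcp_rot: [0.64, 0.73, 0.182, 0.158]
force: [-0.6, 0.3, 0.7]
gripper_width: 85.3
grasp_force: 0.0
```

```bash
python3 - <<'E'
from h import *
from bench import arm
s=arm.get_state(); print(s['time_s'],s['ee_pos'],s['qpos'].round(2)); go(s,leg(ST,218.5,-9.2))
E
```

```text
23.85 [548.3252215  -18.24431176 336.4024505 ] [-0.23 -0.13  0.2   2.   -0.04  0.79  0.12]
turn deg [-0.07 -0.06 -0.14] shift mm (tool) [  2.8  -0.6 133.9] world [  61.4   11.  -118.5] goal [609.7  -7.2 217.9]
```

{"method": "arm_command", "body": {"rows": [[0.002, 0, 0.02, 0, 0, 0, 1], [0.001, 0, 0.03, 0, 0, 0, 1], [0, 0, 0.03, 0, 0, 0, 1], [0, 0, 0.03, 0, 0, 0, 1], [0, 0, 0.015, 0, 0, 0, 1], [0, 0, 0.009, 0, 0, 0, 1], [0, 0, 0, 0, 0, 0, 1], [0, 0, 0, 0, 0, 0, 1]]}}

```text
time_s: 24.85
ee_pos: [609.9, -7.2, 218.1]
tcp_rot: [0.64, 0.729, 0.182, 0.159]
force: [0.4, -0.3, 0.2]
gripper_width: 85.6
grasp_force: 0.0
```

```bash
python3 - <<'E'
from h import *
from bench import arm
s=arm.get_state(); print(s['time_s'],s['ee_pos'],s['qpos'].round(2)); go(s,leg(ST,218.5,-9.2))
E
```

```text
24.85 [609.92702124  -7.18868983 218.09314164] [-0.23  0.1   0.21  2.05 -0.15  0.51  0.22]
turn deg [-0.03 -0.06 -0.17] shift mm (tool) [-0.  -0.3  0.1] world [-0.2 -0.1 -0.2] goal [609.7  -7.2 217.9]
```

{"method": "arm_command", "body": {"rows": [[0, 0, 0, 0, 0, 0, 0.6], [0, 0, 0, 0, 0, 0, 0.3], [0, 0, 0, 0, 0, 0, 0.2], [0, 0, 0, 0, 0, 0, 0.2], [0, 0, 0, 0, 0, 0, 0.2], [0, 0, 0, 0, 0, 0, 0.2], [0, 0, -0.003, 0, 0, 0, 0.2], [0, 0, -0.006, 0, 0, 0, 0.2]], "newtons": 40}}

```text
time_s: 25.85
ee_pos: [606.4, -7.2, 225.3]
tcp_rot: [0.639, 0.73, 0.182, 0.159]
force: [7.2, 1.0, -1.0]
gripper_width: 31.1
grasp_force: 42.5
```

{"method": "arm_command", "body": {"rows": [[0, 0, -0.012, 0, 0, 0, 0.2], [0, 0, -0.02, 0, 0, 0, 0.2], [0, 0, -0.03, 0, 0, 0, 0.2], [0, 0, -0.03, 0, 0, 0, 0.2], [0, 0, -0.03, 0, 0, 0, 0.2], [0, 0, -0.02, 0, 0, 0, 0.2], [0, 0, 0, 0, 0, 0, 0.2], [0, 0, 0, 0, 0, 0, 0.2]]}}

```text
time_s: 26.85
ee_pos: [538.5, -16.6, 348.2]
tcp_rot: [0.64, 0.73, 0.18, 0.157]
force: [0.0, -0.3, -0.4]
gripper_width: 31.3
grasp_force: 42.3
```

```bash
cat > t6.py <<'E'
from t2 import *
from bench import arm
s=arm.get_state(); print(s['time_s'],s['ee_pos'],s['gripper_width'],s['qpos'].round(2))
k=arm.calibration('wrist'); im=arm.camera('wrist'); cv2.imwrite('pics/w6.png',im[:,:,::-1]);np.save('w6.npy',k,allow_pickle=True)
q=s['qpos'].copy(); X=lambda *p:np.array(p,float)
for g in((X(500,0,380),DOWN),(X(440,250,300),PD),flat(PILE,-50,0,180),flat(PILE,-50,0,34)):
    n=8; s=tw(s,g,n); q=mv(q,g,16); print(q.round(2))
E
python3 t6.py
```

```text
26.85 [538.52325122 -16.61566355 348.20116286] 31.261701970297533 [-0.24 -0.16  0.2   1.99 -0.02  0.83  0.1 ]
8 x shift m [0.0027, -0.0033, -0.0051] turn [3.45, -0.01, -0.02] goal [500.   0. 380.]
[-0.26  0.04  0.18  1.66 -0.01  1.44  0.06]
8 x shift m [0.0321, -0.0012, 0.01] turn [0.0, 0.0, -1.09] goal [440. 250. 300.]
[-0.53  0.09 -0.07  1.77  0.01  1.28 -0.32]
8 x shift m [0.0127, -0.0033, 0.015] turn [0.0, 0.0, 0.0] goal [386. 340. 180.]
[-0.67  0.21 -0.16  1.91  0.04  1.02 -0.56]
8 x shift m [0.0, 0.0, 0.0182] turn [0.0, 0.0, 0.0] goal [386. 340.  34.]
[-0.68  0.41 -0.14  2.03  0.09  0.71 -0.6 ]
```

```bash
python3 - <<'E'
import cv2,numpy as np
im=cv2.imread('pics/w6.png').astype(int)
print('col315 rows85-125',[tuple(im[r,315]) for r in range(86,124,3)])
print('row130',[(c,tuple(im[130,c])) for c in range(248,276,3)])
print('row130',[(c,tuple(im[130,c])) for c in range(356,386,3)])
print('row230',[(c,tuple(im[230,c])) for c in range(250,282,3)])
print('row230',[(c,tuple(im[230,c])) for c in range(350,380,3)])
E
```

```text
col315 rows85-125 [(np.int64(89), np.int64(137), np.int64(186)), (np.int64(85), np.int64(137), np.int64(184)), (np.int64(83), np.int64(130), np.int64(177)), (np.int64(64), np.int64(90), np.int64(131)), (np.int64(56), np.int64(84), np.int64(122)), (np.int64(51), np.int64(64), np.int64(88)), (np.int64(65), np.int64(85), np.int64(101)), (np.int64(129), np.int64(177), np.int64(207)), (np.int64(127), np.int64(174), np.int64(205)), (np.int64(127), np.int64(174), np.int64(204)), (np.int64(127), np.int64(174), np.int64(204)), (np.int64(128), np.int64(175), np.int64(205)), (np.int64(125), np.int64(172), np.int64(202))]
row130 [(248, (np.int64(85), np.int64(135), np.int64(183))), (251, (np.int64(84), np.int64(131), np.int64(177))), (254, (np.int64(84), np.int64(129), np.int64(177))), (257, (np.int64(87), np.int64(137), np.int64(185))), (260, (np.int64(92), np.int64(134), np.int64(168))), (263, (np.int64(128), np.int64(175), np.int64(204))), (266, (np.int64(124), np.int64(173), np.int64(204))), (269, (np.int64(125), np.int64(172), np.int64(202))), (272, (np.int64(124), np.int64(168), np.int64(1
[... 1052 characters left out ...]
.int64(124), np.int64(171), np.int64(200))), (277, (np.int64(122), np.int64(168), np.int64(197))), (280, (np.int64(120), np.int64(167), np.int64(197)))]
row230 [(350, (np.int64(123), np.int64(170), np.int64(199))), (353, (np.int64(122), np.int64(169), np.int64(198))), (356, (np.int64(120), np.int64(168), np.int64(198))), (359, (np.int64(127), np.int64(174), np.int64(203))), (362, (np.int64(127), np.int64(174), np.int64(203))), (365, (np.int64(129), np.int64(177), np.int64(207))), (368, (np.int64(124), np.int64(171), np.int64(205))), (371, (np.int64(105), np.int64(150), np.int64(191))), (374, (np.int64(108), np.int64(151), np.int64(193))), (377, (np.int64(110), np.int64(153), np.int64(196)))]
```

{"method": "arm_command", "body": {"rows": [[0.0027, -0.0033, -0.005, 3.45, 0, 0, 0.2], [0.0027, -0.0033, -0.005, 3.45, 0, 0, 0.2], [0.0027, -0.0033, -0.005, 3.45, 0, 0, 0.2], [0.0027, -0.0033, -0.005, 3.45, 0, 0, 0.2], [0.0027, -0.0033, -0.005, 3.45, 0, 0, 0.2], [0.0027, -0.0033, -0.005, 3.45, 0, 0, 0.2], [0.0027, -0.0033, -0.005, 3.45, 0, 0, 0.2], [0.0027, -0.0033, -0.005, 3.45, 0, 0, 0.2]]}}

```text
time_s: 27.9
ee_pos: [500.9, 0.2, 380.1]
tcp_rot: [0.659, 0.752, 0.001, -0.001]
force: [0.0, -0.3, -1.3]
gripper_width: 31.6
grasp_force: 42.2
```

{"method": "arm_command", "body": {"rows": [[0.032, -0.0012, 0.01, 0, 0, -1.1, 0.2], [0.032, -0.0012, 0.01, 0, 0, -1.1, 0.2], [0.032, -0.0012, 0.01, 0, 0, -1.1, 0.2], [0.032, -0.0012, 0.01, 0, 0, -1.1, 0.2], [0.032, -0.0012, 0.01, 0, 0, -1.1, 0.2], [0.032, -0.0012, 0.01, 0, 0, -1.1, 0.2], [0.032, -0.0012, 0.01, 0, 0, -1.1, 0.2], [0.032, -0.0012, 0.01, 0, 0, -1.1, 0.2]]}}

```text
time_s: 28.9
ee_pos: [441.1, 250.0, 300.0]
tcp_rot: [0.599, 0.8, 0.001, 0.0]
force: [0.2, -0.4, -0.8]
gripper_width: 31.4
grasp_force: 42.1
```

```bash
python3 - <<'E'
from h import *
from bench import arm
s=arm.get_state(); print(s['time_s'],s['ee_pos'],s['qpos'].round(2)); tw(s,flat(PILE,-50,1,80),7); go(s,flat(PILE,-50,1,80))
E
```

```text
28.9 [441.10506404 250.01445334 299.9520562 ] [-0.53  0.09 -0.07  1.77  0.01  1.27 -0.32]
7 x shift m [0.0147, -0.004, 0.0314] turn [0.02, -0.01, 0.0] goal [386. 341.  80.]
turn deg [ 0.14 -0.05  0.02] shift mm (tool) [103.  -27.5 220. ] world [ -55.4   91.1 -220. ] goal [385.7 341.1  80. ]
```

{"method": "arm_command", "body": {"rows": [[0.022, -0.006, 0.02, 0, 0, 0, 0.2], [0.022, -0.006, 0.025, 0, 0, 0, 0.2], [0.022, -0.006, 0.03, 0, 0, 0, 0.2], [0.02, -0.005, 0.035, 0, 0, 0, 0.2], [0.012, -0.003, 0.035, 0, 0, 0, 0.2], [0.005, -0.0015, 0.035, 0, 0, 0, 0.2], [0, 0, 0.025, 0, 0, 0, 0.2], [0, 0, 0.01, 0, 0, 0, 0.2]]}}

```text
time_s: 29.9
ee_pos: [386.0, 339.7, 84.2]
tcp_rot: [0.6, 0.8, -0.0, 0.0]
force: [-0.0, -0.7, -1.3]
gripper_width: 31.5
grasp_force: 42.2
```

```bash
python3 - <<'E'
from h import *
from bench import arm
s=arm.get_state(); print(s['time_s'],s['ee_pos'],s['qpos'].round(2)); go(s,flat(PILE,-50,1,34))
E
```

```text
29.9 [385.9861268  339.71205004  84.23155202] [-0.68  0.33 -0.15  2.    0.07  0.81 -0.58]
turn deg [ 0.02  0.04 -0.01] shift mm (tool) [ 1.4  0.2 50.2] world [ -0.3   1.4 -50.2] goal [385.7 341.1  34. ]
```

{"method": "arm_command", "body": {"rows": [[0.001, 0, 0.015, 0, 0, 0, 0.2], [0, 0, 0.015, 0, 0, 0, 0.2], [0, 0, 0.01, 0, 0, 0, 0.2], [0, 0, 0.005, 0, 0, 0, 0.2], [0, 0, 0.002, 0, 0, 0, 0.2], [0, 0, 0.001, 0, 0, 0, 0.2], [0, 0, 0, 0, 0, 0, 0.2], [0, 0, 0, 0, 0, 0, 0.2]]}}

```text
time_s: 30.9
ee_pos: [387.5, 342.1, 39.2]
tcp_rot: [0.6, 0.8, 0.003, 0.001]
force: [-0.4, 0.4, -0.2]
gripper_width: 31.3
grasp_force: 42.2
```

{"method": "arm_command", "body": {"rows": [[0, -0.001, 0.001, 0, 0, 0, 0.2], [0, 0, 0.001, 0, 0, 0, 0.2], [0, 0, 0.001, 0, 0, 0, 0.2], [0, 0, 0, 0, 0, 0, 0.2], [0, 0, 0, 0, 0, 0, 0.2], [0, 0, 0, 0, 0, 0, 0.2], [0, 0, 0, 0, 0, 0, 0.2], [0, 0, 0, 0, 0, 0, 0.2]]}}

```text
time_s: 31.9
ee_pos: [386.3, 341.7, 35.9]
tcp_rot: [0.6, 0.8, 0.002, 0.001]
force: [-0.4, 0.6, -0.2]
gripper_width: 30.8
grasp_force: 42.2
```

{"method": "arm_command", "body": {"rows": [[0, 0, 0.001, 0, 0, 0, 0.2], [0, 0, 0.001, 0, 0, 0, 0.2], [0, 0, 0, 0, 0, 0, 0.2], [0, 0, 0, 0, 0, 0, 0.2], [0, 0, 0, 0, 0, 0, 0.2], [0, 0, 0, 0, 0, 0, 0.2], [0, 0, 0, 0, 0, 0, 0.2], [0, 0, 0, 0, 0, 0, 0.2]]}}

```text
time_s: 32.9
ee_pos: [386.3, 341.7, 33.9]
tcp_rot: [0.6, 0.8, 0.002, 0.001]
force: [-1.0, 0.9, -0.6]
gripper_width: 31.2
grasp_force: 42.2
```

{"method": "arm_command", "body": {"rows": [[0, 0, 0.001, 0, 0, 0, 0.2], [0, 0, 0.0005, 0, 0, 0, 0.2], [0, 0, 0, 0, 0, 0, 0.2], [0, 0, 0, 0, 0, 0, 0.45], [0, 0, 0, 0, 0, 0, 0.6], [0, 0, 0, 0, 0, 0, 0.7], [0, 0, -0.01, 0, 0, 0, 0.7], [0, 0, -0.03, 0, 0, 0, 0.7]]}}

```text
time_s: 33.9
ee_pos: [385.2, 340.7, 72.0]
tcp_rot: [0.6, 0.8, 0.001, 0.001]
force: [-0.3, -0.3, 0.4]
gripper_width: 60.0
grasp_force: 0.0
```

```bash
cat > t7.py <<'E'
from t2 import *
from bench import arm
s=arm.get_state(); print(s['time_s'],s['ee_pos'],s['gripper_width'],s['qpos'].round(2))
X=lambda *p:np.array(p,float)
for turn in(0,90,-90):
    st=s; q=s['qpos'].copy()
    for g,n in((flat(PILE,-50,0,300),4),((X(440,250,380),PD),4),((X(500,0,430),DOWN),7),(leg(ST,330,-50,6,turn),8),(leg(ST,225,-50,6,turn),4),(leg(ST,118,-50,6,turn),8),(leg(ST,330,-50,6,turn),4),(leg(ST,330,50,6,turn),3),(leg(ST,225,50,6,turn),4),(leg(ST,118,50,6,turn),8)):
        if turn==0:st=tw(st,g,n)
        q=mv(q,g,20); print(turn,q.round(2),np.linalg.norm(fk(q)[0]-g[0]).round(1))
E
python3 t7.py
```

```text
33.9 [385.19001263 340.69505954  72.04253626] 60.02993773131092 [-0.68  0.35 -0.15  2.01  0.07  0.79 -0.59]
4 x shift m [-0.0002, 0.0002, -0.057] turn [0.03, -0.0, -0.0] goal [386. 340. 300.]
0 [-0.66  0.11 -0.16  1.76  0.02  1.28 -0.54] 0.0
4 x shift m [-0.0254, 0.0066, -0.02] turn [0.0, 0.0, 0.0] goal [440. 250. 380.]
0 [-0.54  0.06 -0.06  1.64  0.    1.44 -0.32] 0.0
7 x shift m [-0.0368, 0.0006, -0.0071] turn [0.0, 0.0, 1.24] goal [500.   0. 430.]
0 [-0.27  0.04  0.19  1.56 -0.01  1.55  0.06] 0.0
8 x shift m [-0.0078, 0.0045, 0.0153] turn [-3.5, 0.0, -0.0] goal [568. -54. 319.]
0 [-0.21 -0.07  0.27  1.98 -0.11  0.75  0.26] 0.0
4 x shift m [-0.0, 0.0, 0.0262] turn [0.0, 0.0, 0.0] goal [617. -47. 226.]
0 [-0.2   0.11  0.28  2.02 -0.24  0.55  0.37] 0.0
8 x shift m [-0.0, 0.0, 0.0134] turn [0.0, 0.0, 0.0] goal [667. -41. 132.]
0 [-0.12  0.32  0.19  2.   -0.4   0.37  0.52] 0.0
4 x shift m [0.0, -0.0, -0.053] turn [0.0, 0.0, 0.0] goal [568. -54. 319.]
0 [-0.22 -0.08  0.28  1.98 -0.11  0.75  0.26] 0.0
3 x shift m [0.0333, 0.0, 0.0] turn [0.0, 0.0, 0.0] goal [555.  45. 319.]
0 [-0.29 -0.1
[... 616 characters left out ...]
1.98 -0.11  0.75 -1.31] 0.0
90 [-0.25 -0.11  0.07  2.01  0.04  0.74 -1.63] 0.0
90 [-0.24  0.08  0.08  2.05  0.01  0.52 -1.61] 0.0
90 [-0.22  0.29  0.07  2.04 -0.02  0.33 -1.58] 0.0
-90 [-0.66  0.11 -0.16  1.76  0.02  1.28 -0.54] 0.0
-90 [-0.54  0.06 -0.06  1.64  0.    1.44 -0.32] 0.0
-90 [-0.27  0.04  0.19  1.56 -0.01  1.55  0.06] 0.0
-90 [-0.28 -0.08  0.34  1.98 -0.1   0.75  1.82] 0.0
-90 [-0.27  0.11  0.35  2.02 -0.26  0.55  1.96] 0.0
-90 [-0.17  0.32  0.25  2.   -0.46  0.37  2.14] 0.0
-90 [-0.3  -0.08  0.35  1.98 -0.09  0.75  1.82] 0.0
-90 [-0.37 -0.11  0.18  2.02  0.06  0.75  1.49] 0.0
-90 [-0.36  0.08  0.2   2.05 -0.01  0.52  1.55] 0.0
-90 [-0.3   0.29  0.16  2.04 -0.11  0.33  1.64] 0.0
```

{"method": "arm_command", "body": {"rows": [[0, 0, -0.03, 0, 0, 0, 0.7], [0, 0, -0.045, 0, 0, 0, 0.5], [0, 0, -0.045, 0, 0, 0, 0.2], [0, 0, -0.045, 0, 0, 0, 0], [0, 0, -0.04, 0, 0, 0, 0], [0, 0, -0.03, 0, 0, 0, 0], [-0.005, 0.003, -0.005, 0, 0, 0, 0], [0, 0, 0, 0, 0, 0, 0]]}}

```text
time_s: 34.9
ee_pos: [389.7, 336.1, 312.1]
tcp_rot: [0.6, 0.8, 0.002, 0.001]
force: [0.4, 1.3, 0.4]
gripper_width: -0.1
grasp_force: 0.0
```

```bash
cat > t8.py <<'E'
from t2 import *
from bench import arm
s=arm.get_state(); print(s['time_s'],s['ee_pos'],s['gripper_width'],s['qpos'].round(2))
k=arm.calibration('wrist'); im=arm.camera('wrist'); cv2.imwrite('pics/w7.png',im[:,:,::-1]);np.save('w7.npy',k,allow_pickle=True)
X=lambda *p:np.array(p,float); st=s; q=s['qpos'].copy(); zt=lambda a:R.from_euler('z',a,degrees=True)
for g,n in(((X(440,250,380),PD*zt(-32)),4),((X(500,-20,430),DOWN*zt(-90)),7),(leg(ST,330,-50,6,-90),5),(leg(ST,235,-50,6,-90),4)):
    st=tw(st,g,n); q=mv(q,g,20); print(q.round(2),np.linalg.norm(fk(q)[0]-g[0]).round(1))
E
python3 t8.py
```

```text
34.9 [389.6814625  336.12404004 312.1061951 ] -0.11663738315019413 [-0.66  0.1  -0.15  1.74  0.02  1.3  -0.53]
4 x shift m [-0.0252, 0.0009, -0.017] turn [0.07, 0.01, -8.02] goal [440. 250. 380.]
[-0.52  0.06 -0.08  1.64  0.01  1.44  0.24] 0.0
7 x shift m [-0.0222, -0.0341, -0.0071] turn [0.0, 0.0, -7.04] goal [500. -20. 430.]
[-0.22  0.04  0.18  1.56 -0.01  1.55  1.67] 0.0
5 x shift m [-0.0082, -0.0085, 0.0244] turn [-0.0, -5.6, -0.0] goal [568. -54. 319.]
[-0.17 -0.07  0.24  1.98 -0.11  0.75  1.83] 0.0
4 x shift m [-0.0, -0.0, 0.0237] turn [0.0, 0.0, 0.0] goal [613. -48. 235.]
[-0.17  0.09  0.24  2.02 -0.22  0.56  1.92] 0.0
```

View pics/w7.png

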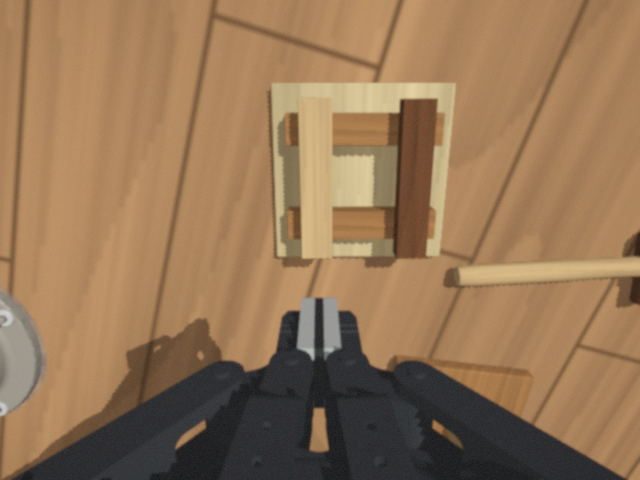

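Both slats lie square across the lower ones (pale at x≈316, dark at x≈417). Now the legs, with the gripper shut and turned so the camera side faces the robot.

{"method": "arm_command", "body": {"rows": [[-0.025, 0.001, -0.017, 0, 0, -8, 0], [-0.025, 0.001, -0.017, 0, 0, -8, 0], [-0.025, 0.001, -0.017, 0, 0, -8, 0], [-0.025, 0.001, -0.017, 0, 0, -8, 0], [-0.022, -0.034, -0.007, 0, 0, -7, 0], [-0.022, -0.034, -0.007, 0, 0, -7, 0], [-0.022, -0.034, -0.007, 0, 0, -7, 0], [-0.022, -0.034, -0.007, 0, 0, -7, 0]]}}

```text
time_s: 35.95
ee_pos: [443.4, 89.8, 406.6]
tcp_rot: [0.117, 0.993, 0.001, 0.001]
force: [0.9, -0.1, -0.3]
gripper_width: 0.3
grasp_force: 0.0
```

{"method": "arm_command", "body": {"rows": [[-0.022, -0.034, -0.007, 0, 0, -7, 0], [-0.022, -0.034, -0.007, 0, 0, -7, 0], [-0.022, -0.034, -0.007, 0, 0, -7, 0], [-0.005, 0, 0.003, 0, -5.6, 0, 0], [-0.005, 0, 0.003, 0, -5.6, 0, 0], [-0.005, 0, 0.003, 0, -5.6, 0, 0], [-0.005, 0, 0.003, 0, -5.6, 0, 0], [-0.005, 0, 0.003, 0, -5.6, 0, 0]]}}

```text
time_s: 36.95
ee_pos: [523.9, -13.8, 417.3]
tcp_rot: [-0.062, 0.968, 0.017, 0.244]
force: [-0.7, -0.1, 0.3]
gripper_width: 0.4
grasp_force: 0.0
```

```bash
python3 - <<'E'
from h import *
from bench import arm
s=arm.get_state(); print(s['time_s'],s['ee_pos'],s['qpos'].round(2)); go(s,leg(ST,330,-50,6,-90))
arm.camera('wrist')
print([(round(d['p'],2),d['position']) for d in arm.mark_of('head_l','wrist')[:3]])
k=arm.calibration('wrist')
for d in arm.mark_of('head_r','wrist')[:3]: print(unproj(k,d['position'][::-1],ST,220))
E
```

```text
36.95 [523.90329531 -13.75355512 417.32162898] [-0.26 -0.23  0.19  1.9   0.01  0.97  1.63]
turn deg [-0.03  0.27 -0.33] shift mm (tool) [ 11.8 -45.7 104.9] world [ 44.6 -40.2 -98.1] goal [568.5 -53.9 319.2]
[(0.97, [184.0, 383.1]), (0.82, [186.2, 269.3])]
[52.6  2.4]
[-49.    3.7]
```

{"method": "arm_command", "body": {"rows": [[0.005, -0.02, 0.01, 0, 0, -0.3, 0], [0.005, -0.02, 0.02, 0, 0.3, 0, 0], [0.001, -0.006, 0.035, 0, 0, 0, 0], [0, 0, 0.04, 0, 0, 0, 0], [0, 0, 0.04, 0, 0, 0, 0], [0, 0, 0.035, 0, 0, 0, 0], [0, 0, 0.015, 0, 0, 0, 0], [0, 0, 0, 0, 0, 0, 0]]}}

```text
time_s: 38.1
ee_pos: [611.6, -48.5, 240.7]
tcp_rot: [-0.064, 0.969, 0.016, 0.24]
force: [-0.4, -0.6, -0.2]
gripper_width: -0.0
grasp_force: 0.0
```

```bash
python3 - <<'E'
from h import *
from bench import arm
s=arm.get_state(); print(s['time_s'],s['ee_pos'],s['qpos'].round(2),s['force'].round(1)); go(s,leg(ST,220,-49,5,-90))
E
```

```text
38.1 [611.58984863 -48.46806364 240.72375188] [-0.26  0.09  0.33  2.01 -0.22  0.58  1.93] [-0.4 -0.6 -0.2]
turn deg [-0.03 -0.2  -0.02] shift mm (tool) [ 2.5  1.3 20.3] world [  7.1   2.3 -19.1] goal [618.7 -46.2 221.6]
```

{"method": "arm_command", "body": {"rows": [[0.0025, 0.001, 0.01, 0, 0, 0, 0], [0, 0, 0.006, 0, 0, 0, 0], [0, 0, 0.006, 0, 0, 0, 0], [0, 0, 0.008, 0, 0, 0, 0], [0, 0, 0.008, 0, 0, 0, 0], [0, 0, 0.008, 0, 0, 0, 0], [0, 0, 0.008, 0, 0, 0, 0], [0, 0, 0.008, 0, 0, 0, 0]]}}

```text
time_s: 39.1
ee_pos: [638.6, -43.8, 185.7]
tcp_rot: [-0.064, 0.968, 0.016, 0.241]
force: [-3.8, 0.7, 6.0]
gripper_width: -0.0
grasp_force: 2.9
```

```bash
python3 - <<'E'
from h import *
from bench import arm
s=arm.get_state(); print(s['time_s'],s['ee_pos'],s['qpos'].round(2),s['force'].round(1)); go(s,leg(ST,120,-49,5,-90))
E
```

```text
39.1 [638.61833688 -43.80897322 185.67674682] [-0.22  0.2   0.3   2.02 -0.34  0.47  2.03] [-3.8  0.7  6. ]
turn deg [-0.02 -0.   -0.03] shift mm (tool) [ 0.9  0.3 58.9] world [ 26.6   3.8 -52.4] goal [665.2 -40.  133.3]
```

{"method": "arm_command", "body": {"rows": [[0.0005, 0, 0.007, 0, 0, 0, 0], [0, 0, 0.005, 0, 0, 0, 0], [0, 0, 0.006, 0, 0, 0, 0], [0, 0, 0.006, 0, 0, 0, 0], [0, 0, 0.006, 0, 0, 0, 0], [0, 0, 0.006, 0, 0, 0, 0], [0, 0, 0.006, 0, 0, 0, 0], [0, 0, 0.006, 0, 0, 0, 0]]}}

```text
time_s: 40.1
ee_pos: [660.6, -40.5, 143.9]
tcp_rot: [-0.064, 0.968, 0.016, 0.242]
force: [-5.0, 2.9, 10.1]
gripper_width: -0.2
grasp_force: 5.6
```

```bash
python3 - <<'E'
from h import *
from bench import arm
s=arm.get_state(); print(s['time_s'],s['ee_pos'],s['qpos'].round(2),s['force'].round(1)); go(s,leg(ST,120,-49,5,-90))
E
```

```text
40.1 [660.60101437 -40.50790509 143.94300238] [-0.17  0.29  0.25  2.01 -0.42  0.39  2.11] [-5.   2.9 10.1]
turn deg [ 0.02  0.04 -0.02] shift mm (tool) [ 0.9 -0.1 11.6] world [  4.6   0.5 -10.6] goal [665.2 -40.  133.3]
```

{"method": "arm_command", "body": {"rows": [[0, 0, 0.004, 0, 0, 0, 0], [0, 0, 0.004, 0, 0, 0, 0], [0, 0, 0.003, 0, 0, 0, 0], [0, 0, 0.002, 0, 0, 0, 0], [0, 0, 0.001, 0, 0, 0, 0], [0, 0, 0.001, 0, 0, 0, 0], [0, 0, 0, 0, 0, 0, 0], [0, 0, 0, 0, 0, 0, 0]]}}

```text
time_s: 41.1
ee_pos: [666.5, -39.6, 132.8]
tcp_rot: [-0.064, 0.968, 0.017, 0.242]
force: [-20.7, 2.1, 27.8]
gripper_width: 0.2
grasp_force: 17.1
```

```bash
python3 - <<'E'
from h import *
from bench import arm
s=arm.get_state(); print(s['time_s'],s['ee_pos'],s['qpos'].round(2),s['force'].round(1)); go(s,leg(ST,120,-49,5,-90))
E
```

```text
41.1 [666.50160321 -39.64847522 132.7763464 ] [-0.16  0.32  0.23  2.01 -0.44  0.37  2.13] [-20.7   2.1  27.8]
turn deg [ 0.12  0.03 -0.06] shift mm (tool) [ 0.9 -0.1 -1.1] world [-1.3 -0.3  0.5] goal [665.2 -40.  133.3]
```

{"method": "arm_command", "body": {"rows": [[0, 0, -0.015, 0, 0, 0, 0], [0, 0, -0.03, 0, 0, 0, 0], [0, 0, -0.045, 0, 0, 0, 0], [0, 0, -0.05, 0, 0, 0, 0], [0, 0, -0.04, 0, 0, 0, 0], [0, 0.04, -0.01, 0, 0, 0, 0], [0, 0.04, 0, 0, 0, 0, 0], [0, 0.02, 0, 0, 0, 0, 0]]}}

```text
time_s: 42.1
ee_pos: [564.8, 49.3, 297.3]
tcp_rot: [-0.065, 0.968, 0.016, 0.241]
force: [-0.6, 0.5, 0.1]
gripper_width: -0.1
grasp_force: 0.0
```

```bash
python3 - <<'E'
from h import *
from bench import arm
s=arm.get_state(); print(s['time_s'],s['ee_pos'],s['qpos'].round(2),s['force'].round(1)); go(s,leg(ST,220,51.5,5,-90))
E
```

```text
42.1 [564.81612097  49.28291635 297.32543177] [-0.4  -0.07  0.21  2.03  0.06  0.69  1.49] [-0.6  0.5  0.1]
turn deg [ 0.03 -0.05  0.1 ] shift mm (tool) [-0.4 -1.3 86. ] world [ 40.5   4.1 -75.7] goal [605.4  53.4 221.6]
```

{"method": "arm_command", "body": {"rows": [[0, 0, 0.02, 0, 0, 0, 0], [0, -0.001, 0.025, 0, 0, 0, 0], [0, 0, 0.02, 0, 0, 0, 0], [0, 0, 0.01, 0, 0, 0, 0], [0, 0, 0.007, 0, 0, 0, 0], [0, 0, 0.007, 0, 0, 0, 0], [0, 0, 0.007, 0, 0, 0, 0], [0, 0, 0.007, 0, 0, 0, 0]]}}

```text
time_s: 43.1
ee_pos: [613.6, 52.5, 207.0]
tcp_rot: [-0.064, 0.968, 0.016, 0.241]
force: [-4.2, 0.2, 4.3]
gripper_width: 0.0
grasp_force: 2.8
```

```bash
python3 - <<'E'
from h import *
from bench import arm
s=arm.get_state(); print(s['time_s'],s['ee_pos'],s['qpos'].round(2),s['force'].round(1)); go(s,leg(ST,120,51.5,5,-90))
E
```

```text
43.1 [613.60111765  52.4557453  207.04313138] [-0.38  0.12  0.23  2.06 -0.04  0.48  1.58] [-4.2  0.2  4.3]
turn deg [-0.02 -0.   -0.05] shift mm (tool) [ 0.3  2.  83.4] world [ 38.3   7.2 -73.7] goal [651.9  59.6 133.3]
```

{"method": "arm_command", "body": {"rows": [[0, 0, 0.007, 0, 0, 0, 0], [0, 0, 0.007, 0, 0, 0, 0], [0, 0, 0.007, 0, 0, 0, 0], [0, 0, 0.007, 0, 0, 0, 0], [0, 0, 0.006, 0, 0, 0, 0], [0, 0, 0.006, 0, 0, 0, 0], [0, 0, 0.006, 0, 0, 0, 0], [0, 0, 0.006, 0, 0, 0, 0]]}}

```text
time_s: 44.1
ee_pos: [637.8, 56.1, 161.2]
tcp_rot: [-0.064, 0.968, 0.016, 0.241]
force: [-7.1, 0.9, 8.9]
gripper_width: -0.2
grasp_force: 5.6
```

```bash
python3 - <<'E'
from h import *
from bench import arm
s=arm.get_state(); print(s['time_s'],s['ee_pos'],s['qpos'].round(2),s['force'].round(1)); go(s,leg(ST,120,51.5,5,-90))
E
```

```text
44.1 [637.77677282  56.11389622 161.18662428] [-0.34  0.23  0.21  2.05 -0.1   0.38  1.63] [-7.1  0.9  8.9]
turn deg [ 0.   -0.01 -0.03] shift mm (tool) [ 0.3  1.6 31.4] world [ 14.1   3.5 -27.9] goal [651.9  59.6 133.3]
```

{"method": "arm_command", "body": {"rows": [[0, 0, 0.006, 0, 0, 0, 0], [0, 0, 0.006, 0, 0, 0, 0], [0, 0, 0.006, 0, 0, 0, 0], [0, 0, 0.005, 0, 0, 0, 0], [0, 0, 0.004, 0, 0, 0, 0], [0, 0, 0.003, 0, 0, 0, 0], [0, 0, 0, 0, 0, 0, 0], [0, 0, 0, 0, 0, 0, 0]]}}

```text
time_s: 45.1
ee_pos: [651.8, 58.2, 134.4]
tcp_rot: [-0.064, 0.968, 0.016, 0.241]
force: [-2.1, 1.6, 3.5]
gripper_width: 0.3
grasp_force: 2.0
```

{"method": "arm_command", "body": {"rows": [[0, 0, 0.001, 0, 0, 0, 0], [0, 0, 0.001, 0, 0, 0, 0], [0, 0, 0, 0, 0, 0, 0], [0, 0, 0, 0, 0, 0, 0], [0, 0, 0, 0, 0, 0, 0], [0, 0, 0, 0, 0, 0, 0], [0, 0, 0, 0, 0, 0, 0], [0, 0, 0, 0, 0, 0, 0]]}}

```text
time_s: 46.1
ee_pos: [652.3, 58.3, 133.5]
tcp_rot: [-0.064, 0.968, 0.016, 0.241]
force: [-8.4, 1.6, 12.9]
gripper_width: 0.0
grasp_force: 7.5
```

```bash
python3 - <<'E'
from h import *
from bench import arm
s=arm.get_state(); print(s['time_s'],s['ee_pos'],s['qpos'].round(2),s['force'].round(1)); go(s,leg(ST,120,51.5,5,-90))
E
```

```text
46.1 [652.32596498  58.25618991 133.49728341] [-0.32  0.29  0.18  2.04 -0.13  0.33  1.66] [-8.4  1.6 12.9]
turn deg [ 0.02 -0.01 -0.02] shift mm (tool) [0.3 1.4 0.1] world [-0.4  1.4 -0.2] goal [651.9  59.6 133.3]
```

Force is still near friction level, so I press further until it's firm.

{"method": "arm_command", "body": {"rows": [[0, 0, 0.001, 0, 0, 0, 0], [0, 0, 0.001, 0, 0, 0, 0], [0, 0, 0.001, 0, 0, 0, 0], [0, 0, 0, 0, 0, 0, 0], [0, 0, 0, 0, 0, 0, 0], [0, 0, 0, 0, 0, 0, 0], [0, 0, 0, 0, 0, 0, 0], [0, 0, 0, 0, 0, 0, 0]]}}

```text
time_s: 47.1
ee_pos: [652.6, 58.3, 133.1]
tcp_rot: [-0.064, 0.968, 0.017, 0.241]
force: [-28.3, -0.1, 35.0]
gripper_width: -0.0
grasp_force: 22.0
```

{"method": "arm_command", "body": {"rows": [[0, 0, -0.01, 0, 0, 0, 0], [0, 0, -0.03, 0, 0, 0, 0], [0, 0, -0.045, 0, 0, 0, 0], [0, 0, -0.05, 0, 0, 0, 0], [0, 0, -0.05, 0, 0, 0, 0], [0, 0, -0.05, 0, 0, 0, 0], [0, 0, -0.03, 0, 0, 0, 0], [0, 0, 0, 0, 0, 0, 0]]}}

```text
time_s: 48.1
ee_pos: [531.4, 41.0, 366.4]
tcp_rot: [-0.064, 0.968, 0.016, 0.243]
force: [0.2, -0.3, -0.2]
gripper_width: 0.0
grasp_force: 0.0
```

```bash
python3 - <<'E'
from h import *
from bench import arm
s=arm.get_state(); print(s['time_s'],s['ee_pos'],s['qpos'].round(2))
for c in('scene','top'):
    arm.camera(c)
    for l,y in(('head_l',50),('head_r',-50)):
        P=w(ST,np.array([70,y,25])+120*U+6*V)
        print(c,l,[(round(d['p'],2),[round(float(x)) for x in d['position'][::-1]]) for d in arm.mark_of(l,c)[:3]],'expect home',proj(c,P).round()[0],'out',proj(c,P+100*R.from_euler('z',ST[2]).apply(U)).round()[0])
    for l,X in(('bowl',0),('jar',0),('mallet',0),('slat_low',flat(PILE,-50,0,34)[0]),('slat_high',flat(PILE,50,0,34)[0]),('base_a',0)):
        print(c,l,[(round(d['p'],2),[round(float(x)) for x in d['position']]) for d in arm.mark_of(l,c)[:2]],'exp col,row',proj(c,X).round()[0] if not isinstance(X,int) else '')
E
```

```text
48.1 [531.4278676   40.99951244 366.40520371] [-0.43 -0.2   0.22  1.98  0.1   0.86  1.45]
scene head_l [(0.82, [361, 225]), (0.74, [380, 259])] expect home [360. 222.] out [341. 196.]
scene head_r [(0.82, [361, 225]), (0.74, [380, 259])] expect home [381. 256.] out [362. 231.]
scene bowl [] exp col,row 
scene jar [] exp col,row 
scene mallet [(0.84, [188, 343])] exp col,row 
scene slat_low [(0.94, [187, 216])] exp col,row [222. 189.]
scene slat_high [(0.57, [176, 257])] exp col,row [258. 177.]
scene base_a [(0.9, [201, 248]), (0.67, [179, 234])] exp col,row 
top head_l [(0.8, [349, 186])] expect home [301. 191.] out [302. 206.]
top head_r [(0.8, [349, 186])] expect home [347. 186.] out [353. 200.]
top bowl [(0.8, [283, 457])] exp col,row 
top jar [] exp col,row 
top mallet [(0.83, [186, 202])] exp col,row 
top slat_low [(0.61, [312, 180])] exp col,row [179. 311.]
top slat_high [(0.93, [270, 166])] exp col,row [169. 270.]
top base_a [(0.9, [294, 156]), (0.65, [288, 196])] exp col,row
```

```bash
python3 - <<'E'
from bench import arm
import cv2,numpy as np
a=cv2.imread('pics/top0.png')[:,:,::-1].astype(int); b=arm.camera('top').astype(int)
d=np.abs(a-b).max(2)>40
for n,(x0,x1,y0,y1) in dict(bowl=(430,505,245,325),jar=(433,480,180,222),mallet=(165,222,130,235)).items(): print(n,d[y0:y1,x0:x1].mean())
if d[245:325,430:505].mean()<.15: print(arm.hand_in())
E
```

```text
bowl 0.09566666666666666
jar 0.0
mallet 0.0
the job is handed in; nothing more can be done
None
```

The job is handed in at about 48 s of the 72 s allowed: both slats lie square across the started pile, both legs are pressed fully home with the brass inner tube first on each, and the jar and mallet are where they were. About 10% of the pixels around the bowl differ from the first picture; I took that for shadow, since the arm never came near it.

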